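# Put the comb stand back together

## Task

The comb stand has been washed: lift the slotted insert by its rib, seat it flat and square in the stand's pocket and let go, then turn the wing nut clockwise all the way so that its tongue clamps the insert. Only when it is tight, stand every comb in a slot of its own, blade right down on the slot's floor and along its full length, handle out over the front of the stand. Leave the jar, cup, toothpick dispenser and spoon rest alone; let go of everything at the end.

Things in the scene. Friction and masses are not known exactly. Their poses are not given: they have to be found in the camera images.
- stand: Fixed white-painted comb stand: board 208 mm (x) by 312 mm (y), 24 mm thick, lying on the chest top. Origin under its centre; x towards its back (away from the robot, give or take its yaw), y left, z up. A rectangular pocket is sunk in its top, centred at x +46, y +30 mm. In front (-x) of the pocket is a plain porch level with the board's top that carries the comb handles.
- pocket (a point): Centre of the pocket's floor, 12 mm above the chest top, in the stand's axes. The pocket is 88 mm (x) by 228 mm (y), 12 mm deep, upper edges chamfered 2 mm.
- insert: Loose wooden insert, 0.25 kg, alike end for end; origin under its centre, z up. Base plate 84 (x) x 224 (y) x 12 mm, 2 mm play in the pocket; seated, the base's top is flush with the stand's top. Blocks on it (tops 42 mm up) leave four slots along x: 9 mm wide, 84 long, 30 deep, open above and at both ends, at y = -78, -26, 26, 78 mm; slot floor = base top. Outer 22 mm at each y end bare.
- rib (a point): Middle of the top of the insert's grip rib, 73 mm above the insert's underside, over its centre, in its axes. The rib is 70 mm (x) by 24 mm (y) and stands 31 mm above the slotted blocks: lift the insert here, fingers closing along y.
- wing_nut (a joint): Angle of the captive wing nut (rad), 0 to 3.14; grows turning clockwise seen from above; stays where left (friction about 0.05 N m). Its tongue points to the stand's -y at 0, to -x at 1.57, to +y over the bare end of the seated insert's base at 3.14 (its stop, fully tight). No part of it rises or sinks.
- nut_grip (a point): On the wing nut's axis (stand x +46, y -114 mm), 24 mm above the stand's top, at grip height. The wing is a black upright bar 44 mm long, 12 thick, from 10 to 34 mm above the stand's top, in line with the tongue below it. The steel tongue is 16 mm wide, 3 to 8 mm above the stand's top and reaches 46 mm from the axis.
- comb0: Flat dark wood comb, 22 fine teeth, 172 mm long, 70 g, standing on edge. Handle: block 80 mm long (x), 24 wide (y), 24 high. Blade: 5 mm thick (y), 30 high, runs 92 mm ahead (+x) of the handle, lower edge level with the handle's underside. Origin under the handle's centre, x towards the blade, z up. Balances 10 mm ahead of the origin. May be absent (2 to 4 combs).
- blade0 (a point): Middle of the lower edge of comb 0's blade, 86 mm ahead of the comb's origin, in the comb's axes.
- comb1: Flat dark wood comb, 15 medium teeth, 172 mm long, 70 g, standing on edge. Handle: block 80 mm long (x), 24 wide (y), 24 high. Blade: 5 mm thick (y), 30 high, runs 92 mm ahead (+x) of the handle, lower edge level with the handle's underside. Origin under the handle's centre, x towards the blade, z up. Balances 10 mm ahead of the origin. May be absent (2 to 4 combs).
- blade1 (a point): Middle of the lower edge of comb 1's blade, 86 mm ahead of the comb's origin, in the comb's axes.
- comb2: Flat dark wood comb, 10 wide teeth, 172 mm long, 70 g, standing on edge. Handle: block 80 mm long (x), 24 wide (y), 24 high. Blade: 5 mm thick (y), 30 high, runs 92 mm ahead (+x) of the handle, lower edge level with the handle's underside. Origin under the handle's centre, x towards the blade, z up. Balances 10 mm ahead of the origin. May be absent (2 to 4 combs).
- blade2 (a point): Middle of the lower edge of comb 2's blade, 86 mm ahead of the comb's origin, in the comb's axes.
- comb3: Flat dark wood comb, 7 very wide teeth, 172 mm long, 70 g, standing on edge. Handle: block 80 mm long (x), 24 wide (y), 24 high. Blade: 5 mm thick (y), 30 high, runs 92 mm ahead (+x) of the handle, lower edge level with the handle's underside. Origin under the handle's centre, x towards the blade, z up. Balances 10 mm ahead of the origin. May be absent (2 to 4 combs).
- blade3 (a point): Middle of the lower edge of comb 3's blade, 86 mm ahead of the comb's origin, in the comb's axes.
- jar: Amber glass jar, 68 mm wide, 95 mm high, origin under its centre. Leave alone.
- cup: Red plastic cup standing upright, 76 mm across the rim, 100 mm high, origin under its centre. Leave alone.
- dispenser: White push-down toothpick dispenser, 48 mm wide, 80 mm high, origin under its centre. Leave alone.
- spoon_rest: Wooden spoon rest, a tray 100 x 75 x 16 mm, origin under its centre. Leave alone.
There are look-alikes about, which are no part of the job. There is more than one size of the insert; the job needs the larger.

How it is judged:
On the way, in this order (a step that is already met when the one before it is completed fails the run):
1. the insert is seated in the stand's pocket and let go (horizontal distance between insert and pocket below 0.006 m and z of insert in the frame of stand below 0.0155 m and angle between the x axis of insert and the x axis of stand, either way round below 0.05 rad and angle between insert's own z axis and vertical below 0.04 rad and contact force between the fingers and insert below 0.3 N), for 0.2 s.
2. the wing nut is turned tight with the insert still seated (horizontal distance between insert and pocket below 0.006 m and z of insert in the frame of stand below 0.0155 m and angle between the x axis of insert and the x axis of stand, either way round below 0.05 rad and angle between insert's own z axis and vertical below 0.04 rad and value of joint wing_nut above 2.85 rad), for 0.2 s.
At the end, for the whole second after the job is handed in: Insert seated within 6 mm and 0.05 rad, under 3.5 mm proud, level; wing nut at 2.85 rad or more; every comb present upright in a slot along it (0.1 rad), edge within 4 mm of the slot floor, blade middle at most 20 mm ahead of the insert's middle, handle to the front; all at rest (all of step 2 and z of blade0 in the frame of insert between 0.008 and 0.016 m and x of blade0 in the frame of pocket between -0.02 and 0.012 m and y of blade0 in the frame of pocket between -0.088 and 0.088 m and angle between the x axis of each of comb0, comb1, comb2, comb3 and the x axis of insert, either way round below 0.1 rad and angle between each of comb0, comb1, comb2, comb3's own z axis and vertical below 0.1 rad and x of each of comb0, comb1, comb2, comb3 in the frame of stand below -0.01 m and linear speed of each of comb0, comb1, comb2, comb3, insert below 0.02 m/s and z of blade1 in the frame of insert between 0.008 and 0.016 m and x of blade1 in the frame of pocket between -0.02 and 0.012 m and y of blade1 in the frame of pocket between -0.088 and 0.088 m and z of blade2 in the frame of insert between 0.008 and 0.016 m and x of blade2 in the frame of pocket between -0.02 and 0.012 m and y of blade2 in the frame of pocket between -0.088 and 0.088 m and z of blade3 in the frame of insert between 0.008 and 0.016 m and x of blade3 in the frame of pocket between -0.02 and 0.012 m and y of blade3 in the frame of pocket between -0.088 and 0.088 m); the robot touches nothing.
It fails at once if a comb is put into the insert before the wing nut is tight (((z of blade0 in the frame of insert between 0.008 and 0.03 m and x of blade0 in the frame of insert between -0.035 and 0.035 m and y of blade0 in the frame of insert between -0.088 and 0.088 m) or (z of blade1 in the frame of insert between 0.008 and 0.03 m and x of blade1 in the frame of insert between -0.035 and 0.035 m and y of blade1 in the frame of insert between -0.088 and 0.088 m) or (z of blade2 in the frame of insert between 0.008 and 0.03 m and x of blade2 in the frame of insert between -0.035 and 0.035 m and y of blade2 in the frame of insert between -0.088 and 0.088 m) or (z of blade3 in the frame of insert between 0.008 and 0.03 m and x of blade3 in the frame of insert between -0.035 and 0.035 m and y of blade3 in the frame of insert between -0.088 and 0.088 m)) and value of joint wing_nut below 2.7 rad).
It fails at once if the jar, cup, dispenser or spoon rest is moved more than 3 cm or tipped (distance of any of jar, cup, dispenser, spoon_rest from where it was at the start of the episode above 0.03 m or angle between any of jar, cup, dispenser, spoon_rest's own z axis and vertical above 0.5 rad).
Of comb0, comb1, comb2, comb3 only 2 to 4 are there at a start; the rules pass over those that are not, and their reading is None.
At some moment in a run one of comb0, comb1, comb2, comb3 may be knocked a few centimetres aside while the robot is not near it.
Once in a run the grip may slacken for a moment while it holds something.
It also fails if it takes over 210 s, if anything falls off the work surface, if the arm or the gripper's body presses on something with over 40 N, if the wrist force passes 120 N, or if a joint passes its speed limit or range.

## Robot

A 6-joint arm with a two-finger parallel gripper is mounted at the origin on the work surface. World frame = base frame: x ahead of the robot, y to its left, z up, the work surface at z = 0. Lengths are in m, angles in rad, forces in N, time in s.
With the tool pointing down it reaches from about 0.35 to 0.85 m from the base axis. Payload 8.1 kg.
Tool frame: the origin (TCP) lies midway between the tips of the shut fingers; the grasp point (between the pads) lies 19 mm behind it; z points along the fingers, y is the direction in which the jaws open and shut (so a half turn about z gives the same grasp; the last joint's range is limited). The gripper opens to 93 mm and grips with 3 to 60 N. Pads are 15 mm wide; open, the fingers measure 128 mm over their backs; the gripper's body (75 mm by 188 mm) begins 65 mm behind the grasp point.
Start: joints at [1.018, 0.13, 1.488, -0, 1.523, -0.085], TCP at [0.271, 0.536, 0.219] pointing down, gripper open.
Joint ranges: [-2.96, 2.96], [-0.89, 2.26], [0.02, 2.5], [-1.34, 4.48], [0, 2.73], [-2.66, 2.66]. Speed limits (rad/s): [2.39, 2.39, 2.79, 3.14, 3.14, 3.14].

## Interface

Orientations are given as a rotation vector (axis times angle).
In Python, from plant import monitor, eyes, ticket gives the robot as it stands.
- The arm moves only by the tool send_rows, never from a script. Its argument "motion" is a list of rows, each a list of 2 entries, a list of its own where there are three numbers: the shift along the tool's x, y, z in m, then the turn about the tool's z in degrees. In form: [[[dx, dy, dz], twist], ...]. A call has 1 to 12 rows; each row is the pose to reach, as a shift and turn from the pose commanded when the call began, along the tool's axes at that moment; what a row does not reach only later rows make up. A row lasts 1/8 s, in which the tool goes at most 62.5 mm and 10.7 degrees, less where a joint would pass 70% of its speed; a pose out of reach is approached as far as the arm can. A call with a gripper value outside its range is refused whole. "jaw" is the finger opening in m, from 0 to 0.093, set as the call begins (left out, the last holds). The fingers move at their own pace and stop on an object; "squeeze" is the grip in N (left out, the last holds). Time passes only in rows, so rows that repeat a pose let the fingers close. It gives the time, the measured TCP pose, the force and the opening at its end, in the units of the state.
- monitor.read_state(): the state, without advancing time (a new reading comes with each control period).
- eyes.read_camera(name): name is "scene" or "side" or "wrist"; returns the picture (420x560x3 uint8, red, green, blue); there is no depth.
- eyes.camera_model(name): a dict with "mtx" (3x3 intrinsics, pixels), "cam_to_world" (4x4, takes a point from camera to world coordinates); the wrist camera has in their place "mount" (4x4, takes a point from camera to tool coordinates, whose origin is the TCP and whose axes are the flange's). Camera axes: x right, y down, z forward; pixel columns grow to the right and rows downward; lengths in m; the calibration is good to about 2 mm. The wrist camera is an equidistant fisheye: a pixel r from the principal point sees the ray r / f radians off the axis. A picture is of the moment at which its call begins: read the wrist's pose just before it. camera_model takes no time and is no camera call.
- ticket.close_job(): hands the job in, once; it reports no verdict.
The state is a dict: "t": time; "q": joint angles; "dq": joint speeds; "joint_torque": joint torques, N m; "tool_pos": TCP position; "orientation": TCP orientation; "force": force on the tool from outside, world axes, zero at the start; "wrist_torque": the same for the moment, N m; "opening": finger opening in m.
Only numpy, scipy, OpenCV 4.12 (cv2) and the standard library are available. Lean on these libraries where they do the work, as an engineer would, in place of code of your own. Each camera call takes 0.05 s, during which the arm holds its last target.

## Working session

There is one attempt and no reset: what is moved stays moved. The work goes in short steps, Python scripts to look and compute and a tool call to move; the robot and the scene stay as the last step left them, time stands still between calls to the robot, and variables do not carry over. Pictures are saved under pics/ and viewed, and the job is handed in when it is done.

Besides the shell and the picture viewer there is one more tool, called as name(argument=value, ...), one argument or row to a line, values as JSON. send_rows: Moves the arm, as the interface text tells. Its arguments: {"type":"object","properties":{"motion":{"type":"array","items":{"type":"array"}},"jaw":{"type":"number"},"squeeze":{"type":"number"}},"required":["motion"]}

```bash
ls; mkdir -p pics
python3 - <<'E'
from plant import monitor, eyes, ticket
import cv2,json
s=monitor.read_state(); print(s)
for n in ["scene","side","wrist"]:
    im=eyes.read_camera(n); cv2.imwrite(f"pics/{n}0.png",im[:,:,::-1]); m=eyes.camera_model(n); print(n,{k:(v.tolist() if hasattr(v,'tolist') else v) for k,v in m.items()})
E
```

```text
pics
{'t': 0.0, 'q': array([ 1.01762271e+00,  1.31178976e-01,  1.48923939e+00, -1.48826864e-05,
        1.52301132e+00, -8.53819585e-02]), 'dq': array([-0.00028523, -0.00156264,  0.00176596, -0.00092181, -0.00045639,
       -0.00052762]), 'joint_torque': array([-8.91056443e-04, -5.59863424e+01, -4.91738963e+01,  7.66428094e-02,
        3.58583929e-02, -1.29055456e-04]), 'tool_pos': array([0.27022962, 0.53507347, 0.21759872]), 'orientation': array([-7.27992098e-01, -3.05550166e+00,  2.74660317e-03]), 'force': array([-0.37528372,  0.24517362, -0.61321173]), 'wrist_torque': array([-0.0494314 , -0.05911544,  0.03767398]), 'opening': 0.09296280699431077}
scene {'mtx': [[399.28049653616193, 0.0, 277.689861621885], [0.0, 399.28049653616193, 212.40829667589787], [0.0, 0.0, 1.0]], 'cam_to_world': [[-0.8021077262560101, 0.3923620788677366, -0.45019461852292464, 1.0784161824555252], [0.5969472542594655, 0.5057836946325478, -0.6227654693991429, 0.7900539836955363], [-0.016648456760274242, -0.7682674360601507, -0.6399124749347084, 0.9069890575616858], [0.0, 0.0, 0.0, 1.0]]}
side {'mtx': [[381.85353799602217, 0.0, 288.7618769167124], [0.0, 381.85353799602217, 212.13400762564677], [0.0, 0.0, 1.0]], 'cam_to_world': [[0.9048633357446877, -0.1894098803918848, 0.3812430207032367, 0.10105602665700146], [-0.4249973008681345, -0.4534540269381215, 0.7834262822425618, -0.7752571150955112], [0.02448750456451367, -0.8709209738337534, -0.4908126113463973, 0.5400044138881501], [0.0, 0.0, 0.0, 1.0]]}
wrist {'mtx': [[325.19226210127806, 0.0, 280.9974990948749], [0.0, 325.19226210127806, 213.85043994104197], [0.0, 0.0, 1.0]], 'mount': [[-0.0003927653086524629, -0.9712393741340656, -0.2381048589741081, 0.06591320694277626], [0.9999998946273786, -0.00043805634267370466, 0.00013730211541714582, 0.00025134880435018214], [-0.00023765656434002362, -0.2381047799568673, 0.9712394438453618, -0.1667029494067257], [0.0, 0.0, 0.0, 1.0]]}
```

View pics/scene0.png

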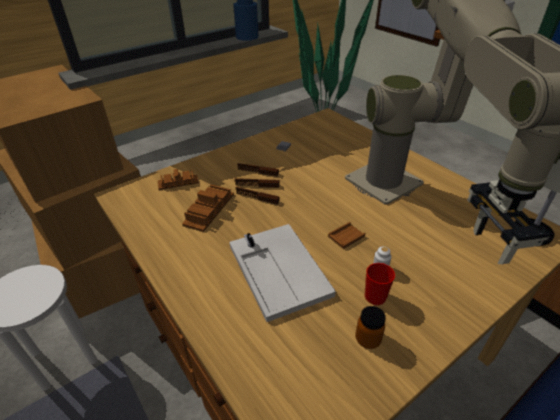

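View pics/side0.png

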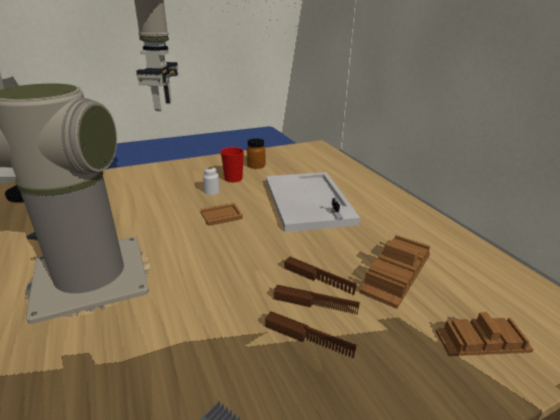

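View pics/wrist0.png

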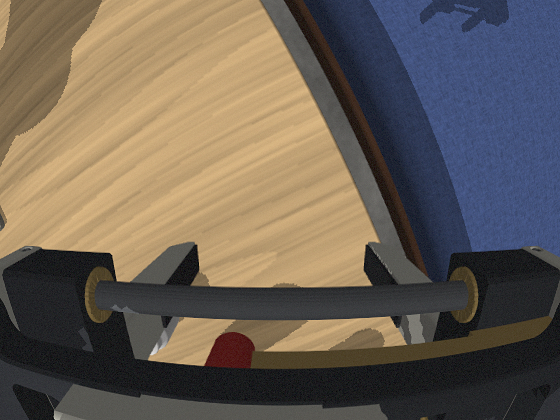

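The larger insert is at scene (208,207) / side (397,268). The look-alike at scene (177,180) / side (485,335) is shorter. There are three combs at scene (258,168), (257,182) and (257,195). I'll enlarge these areas to confirm.

```bash
cat > h.py <<'E'
import numpy as np,cv2
from scipy.spatial.transform import Rotation as R
from plant import monitor, eyes
def model(n):
    m=eyes.camera_model(n); return {k:np.array(v) for k,v in m.items()}
def wristpose():
    s=monitor.read_state(); T=np.eye(4);T[:3,:3]=R.from_rotvec(s['orientation']).as_matrix();T[:3,3]=s['tool_pos'];return T
def rays(n,uv,T=None):
    uv=np.atleast_2d(np.array(uv,float)); m=model(n);K=m['mtx']
    if n!='wrist':
        M=m['cam_to_world']; d=np.c_[(uv[:,0]-K[0,2])/K[0,0],(uv[:,1]-K[1,2])/K[1,1],np.ones(len(uv))]
    else:
        M=T@m['mount']; p=(uv-K[:2,2]);r=np.linalg.norm(p,axis=1);th=r/K[0,0]
        d=np.c_[p/np.maximum(r,1e-9)[:,None]*np.sin(th)[:,None],np.cos(th)]
    return M[:3,3],d@M[:3,:3].T
def onplane(n,uv,z,T=None):
    o,d=rays(n,uv,T); return o+d*((z-o[2])/d[:,2])[:,None]
def proj(n,P,T=None):
    P=np.atleast_2d(np.array(P,float)); m=model(n);K=m['mtx']
    M=m['cam_to_world'] if n!='wrist' else T@m['mount']
    c=(P-M[:3,3])@M[:3,:3]
    if n!='wrist': return np.c_[K[0,0]*c[:,0]/c[:,2]+K[0,2],K[1,1]*c[:,1]/c[:,2]+K[1,2]]
    r=np.linalg.norm(c[:,:2],axis=1);th=np.arctan2(r,c[:,2]); return K[:2,2]+K[0,0]*(th/np.maximum(r,1e-9))[:,None]*c[:,:2]
def crop(f,x0,y0,x1,y1,k,out):
    im=cv2.imread(f)[y0:y1,x0:x1]; im=cv2.resize(im,None,fx=k,fy=k,interpolation=cv2.INTER_CUBIC)
    cv2.imwrite(out,im)
E
python3 - <<'E'
from h import *
crop('pics/scene0.png',150,140,290,235,5,'pics/c1.png')
crop('pics/scene0.png',220,220,345,320,6,'pics/c2.png')
crop('pics/side0.png',250,160,360,235,7,'pics/c3.png')
crop('pics/side0.png',260,225,440,360,4,'pics/c4.png')
E
```

```text
(no output)
```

View pics/c1.png

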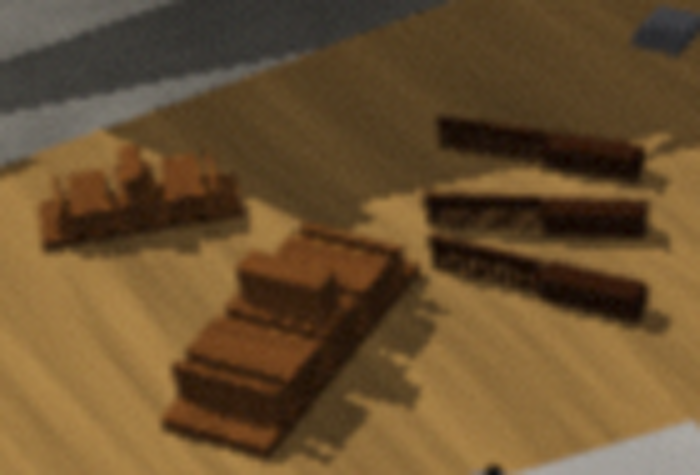

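View pics/c2.png

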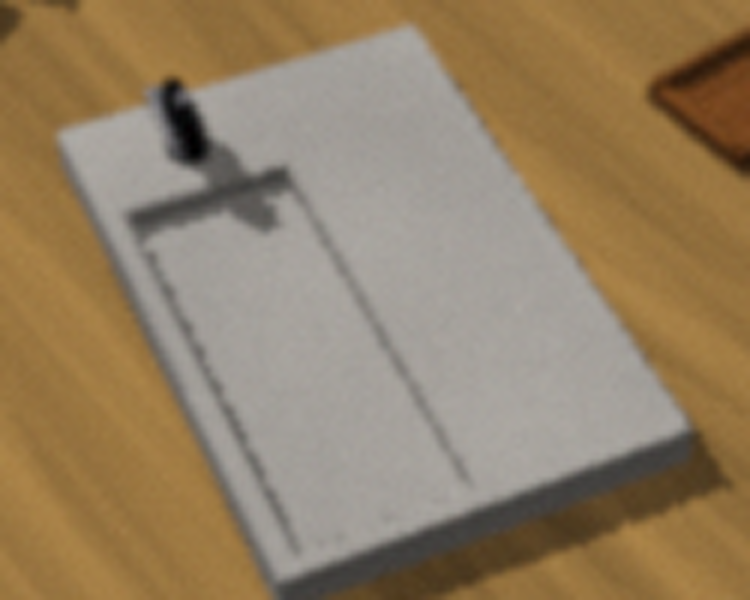

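View pics/c3.png

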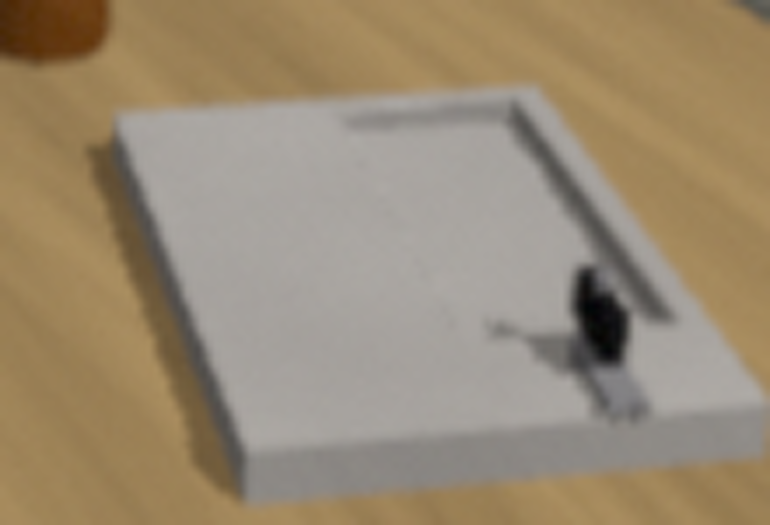

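View pics/c4.png

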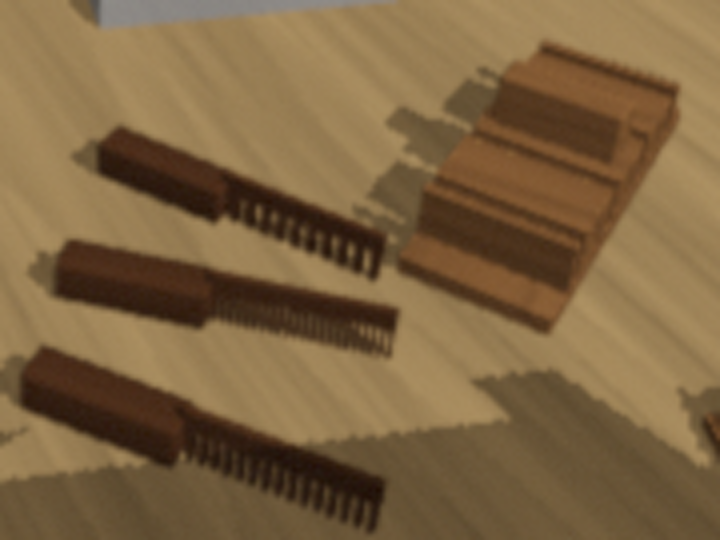

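```bash
cat > fit.py <<'E'
from h import *
from scipy.optimize import least_squares
def fit(obs,x0):
    # obs: list of (cam,uv,local pt,T)
    def W(p,l):
        c,s=np.cos(p[2]),np.sin(p[2]); return [p[0]+c*l[0]-s*l[1],p[1]+s*l[0]+c*l[1],l[2]]
    def res(p):
        return np.concatenate([(proj(o[0],W(p,o[2]),o[3] if len(o)>3 else None)[0]-o[1]) for o in obs])
    r=least_squares(res,x0,loss='soft_l1'); return r.x,r.fun.reshape(-1,2)
def wpt(p,l):
    c,s=np.cos(p[2]),np.sin(p[2]); return np.array([p[0]+c*l[0]-s*l[1],p[1]+s*l[0]+c*l[1],l[2]])
E
python3 - <<'E'
from fit import *
np.set_printoptions(precision=3,suppress=True)
sc=lambda u,v:('scene',np.array([220+u/6-.5,220+v/6-.5]))
sd=lambda u,v:('side',np.array([250+u/7-.5,160+v/7-.5]))
X,Y=.104,.156
o=[sc(60,132)+([X,-Y,.024],),sc(410,25)+([-X,-Y,.024],),sc(692,432)+([-X,Y,.024],),sc(278,582)+([X,Y,.024],),
sd(118,115)+([-X,Y,.024],),sd(545,88)+([X,Y,.024],),sd(247,452)+([-X,-Y,.024],),sd(765,405)+([X,-Y,.024],)]
p,f=fit(o,[.6,.1,0]);print('stand',p,f.tolist())
c1=lambda u,v:('scene',np.array([150+u/5-.5,140+v/5-.5]))
c4=lambda u,v:('side',np.array([260+u/4-.5,225+v/4-.5]))
# comb world: rough
for name,bl,hd in [('A',(376,262),(112,140)),('B',(395,325),(65,258)),('C',(382,500),(35,362))]:
    a=onplane('side',c4(*bl)[1],.03);b=onplane('side',c4(*hd)[1],.024);print(name,a,b)
for name,bl,hd in [('A',(435,240),(645,285)),('B',(430,195),(645,205)),('C',(440,120),(640,155))]:
    a=onplane('scene',c1(*bl)[1],.03);b=onplane('scene',c1(*hd)[1],.024);print(name,a,b)
# insert points
print(onplane('side',[c4(402,250)[1],c4(552,318)[1],c4(680,112)[1]],.012))
print(onplane('scene',[c1(165,422)[1],c1(270,450)[1],c1(418,268)[1]],.012))
print('small',onplane('side',[[485,335]],.03),onplane('side',[[220,410]],0))
for n,uv,z in [('cup',[232,152],.1),('jar',[256,142],.095),('disp',[210,170],.08),('rest',[221,214],.01)]: print(n,onplane('side',uv,z))
E
```

```text
stand [ 0.602  0.126 -0.234] [[-0.9105291293234927, -0.14704355979856132], [0.18172807138068947, -0.10537444807431484], [-0.5466894731156344, -0.454250130887317], [-0.804451281748868, 0.006276412313809487], [-0.5839042408238129, -0.5763228719329447], [-1.2262336427687046, -0.43655639270699], [-0.7930172911179625, -0.6084463761475831], [0.3081087990052538, -0.3889867661962967]]
A [[ 0.482 -0.3    0.03 ]] [[ 0.407 -0.148  0.024]]
B [[ 0.465 -0.342  0.03 ]] [[ 0.343 -0.229  0.024]]
C [[ 0.401 -0.427  0.03 ]] [[ 0.301 -0.29   0.024]]
A [[ 0.496 -0.274  0.03 ]] [[ 0.401 -0.14   0.024]]
B [[ 0.468 -0.326  0.03 ]] [[ 0.341 -0.22   0.024]]
C [[ 0.405 -0.41   0.03 ]] [[ 0.303 -0.277  0.024]]
[[ 0.513 -0.281  0.012]
 [ 0.553 -0.354  0.012]
 [ 0.74  -0.243  0.012]]
[[ 0.742 -0.231  0.012]
 [ 0.698 -0.162  0.012]
 [ 0.513 -0.273  0.012]]
small [[ 0.629 -0.493  0.03 ]] [[ 0.17  -0.419  0.   ]]
cup [[0.442 0.355 0.1  ]]
jar [[0.553 0.432 0.095]]
disp [[0.349 0.285 0.08 ]]
rest [[0.334 0.134 0.01 ]]
```

```bash
cat > g.py <<'E'
from h import *
import sys
def theta():
    T=wristpose(); return np.arctan2(T[1,1],T[0,1])
def rel(x,y,z,th):
    T=wristpose(); t0=theta(); d=T[:3,:3].T@(np.array([x,y,z])-T[:3,3])
    tw=-np.degrees((th-t0+np.pi)%(2*np.pi)-np.pi)
    print('shift',np.round(d,4).tolist(),'twist',round(tw,2),'rows',np.ceil(max(np.linalg.norm(d)/.0625,abs(tw)/10.7)),'q6->',round(np.arctan2(y,x)-th,2))
if __name__=='__main__':
    rel(*map(float,sys.argv[1:5]))
E
python3 - <<'E'
from g import *
th=.568
p=np.array([.627,-.256]); x=np.array([-np.sin(th),np.cos(th)])
q=p-.05*x; print(q); rel(q[0],q[1],.3,th)
print(proj('wrist',[[.627,-.256,.02]],np.block([[np.array([[-np.sin(th),np.cos(th),0],[np.cos(th),np.sin(th),0],[0,0,-1]]),np.array([[q[0],q[1],.3]]).T],[np.zeros((1,3)),1]])))
E
```

```text
[ 0.65389736 -0.29814893]
shift [-0.7181, -0.571, -0.0814] twist 30.65 rows 15.0 q6-> -1.0
[[280.74015415 147.2493896 ]]
```

send_rows(
  motion=[
    [[0, 0, -0.06], 0],
    [[-0.06, -0.048, -0.08], 8],
    [[-0.36, -0.286, -0.08], 20],
    [[-0.718, -0.571, -0.08], 30.6],
    [[-0.718, -0.571, -0.08], 30.6],
    [[-0.718, -0.571, -0.08], 30.6],
    [[-0.718, -0.571, -0.08], 30.6],
    [[-0.718, -0.571, -0.08], 30.6],
    [[-0.718, -0.571, -0.08], 30.6],
    [[-0.718, -0.571, -0.08], 30.6],
    [[-0.718, -0.571, -0.08], 30.6],
    [[-0.718, -0.571, -0.08], 30.6],
  ],
  jaw=0.05,
  squeeze=40,
)

```text
t: 1.65
tool_pos: [0.5574, -0.0892, 0.2974]
orientation: [-1.509, -2.755, -0.0]
force: [0.9, 0.7, 0.3]
opening: 0.0502
```

```bash
python3 g.py .654 -.298 .3 .568
```

```text
shift [-0.2279, -0.0311, -0.0026] twist 0.04 rows 4.0 q6-> -1.0
```

send_rows(
  motion=[
    [[-0.228, -0.031, -0.0], 0],
    [[-0.228, -0.031, -0.0], 0],
    [[-0.228, -0.031, -0.0], 0],
    [[-0.228, -0.031, -0.0], 0],
    [[-0.228, -0.031, -0.0], 0],
    [[-0.228, -0.031, -0.0], 0],
  ],
)

```text
t: 2.4
tool_pos: [0.6535, -0.2956, 0.2969]
orientation: [-1.508, -2.754, -0.001]
force: [0.6, 0.7, 0.7]
opening: 0.0503
```

```bash
cat > snap.py <<'E'
from h import *
import sys,pickle
T=wristpose(); im=eyes.read_camera('wrist'); n=sys.argv[1]
cv2.imwrite(f'pics/{n}.png',cv2.resize(im[:,:,::-1],None,fx=1.42,fy=1.42,interpolation=cv2.INTER_CUBIC)); cv2.imwrite(f'pics/{n}_raw.png',im[:,:,::-1]); np.save(f'pics/{n}.npy',T); print(np.round(T,4), monitor.read_state()['t'])
E
python3 snap.py w1
```

```text
[[-5.386e-01  8.425e-01 -9.000e-04  6.535e-01]
 [ 8.425e-01  5.386e-01  9.000e-04 -2.956e-01]
 [ 1.200e-03 -3.000e-04 -1.000e+00  2.969e-01]
 [ 0.000e+00  0.000e+00  0.000e+00  1.000e+00]] 2.45
```

View pics/w1.png

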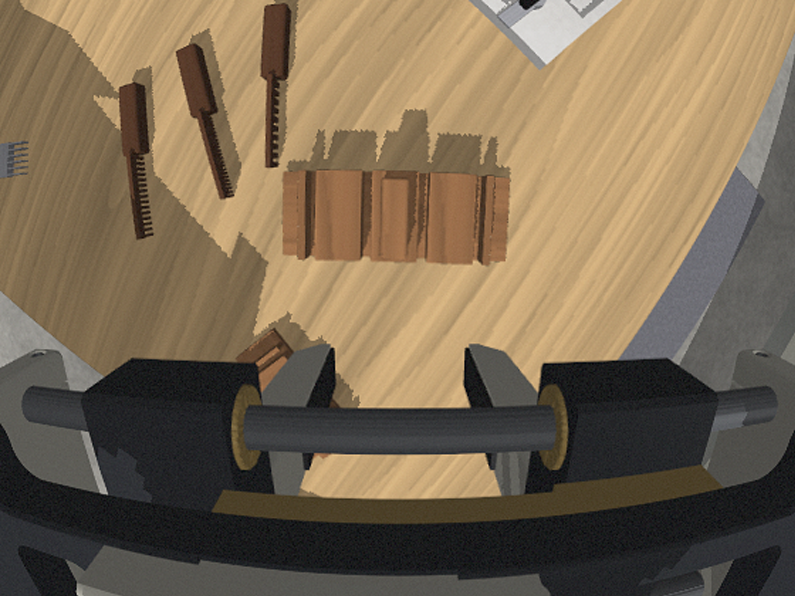

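Run:
```python
from h import *
crop('pics/w1_raw.png',190,105,370,200,4,'pics/c5.png')
```

```text
(no output)
```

View pics/c5.png

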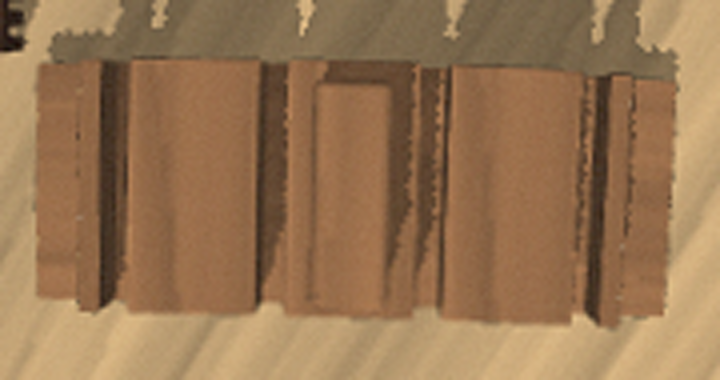

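Run:
```python
from fit import *
np.set_printoptions(precision=4,suppress=True)
T=np.load('pics/w1.npy'); c=lambda u,v:np.array([190+(u)/4-.5+.125,105+v/4-.5+.125])
o=[('wrist',c(38,64),[.042,.112,.012],T),('wrist',c(36,298),[-.042,.112,.012],T),('wrist',c(674,80),[.042,-.112,.012],T),('wrist',c(664,317),[-.042,-.112,.012],T),('wrist',c(317,84),[.035,.012,.073],T),('wrist',c(389,85),[.035,-.012,.073],T)]
p,f=fit(o,[.627,-.256,2.14]);print(p,f.tolist())
from g import rel
th=p[2]-np.pi/2; print(th); 
rel(p[0],p[1],.12,th); rel(p[0],p[1],.048,th)
```

```text
[ 0.6257 -0.2606  2.1107] [[-0.4335153177204347, 0.3126217613147162], [0.025168647648513343, 0.7295568751664234], [0.530198042514769, 0.5955102089535274], [-0.19481774931136897, 0.28263802516562464], [-0.9871774471830577, -1.1367343492805162], [1.2122034090591, -0.851831615507507]]
0.5399117268532865
shift [0.0441, -0.005, 0.1777] twist 1.7 rows 3.0 q6-> -0.93
shift [0.044, -0.005, 0.2497] twist 1.7 rows 5.0 q6-> -0.93
```

send_rows(
  motion=[
    [[0.03, -0.005, 0.03], 1.7],
    [[0.044, -0.005, 0.09], 1.7],
    [[0.044, -0.005, 0.15], 1.7],
    [[0.044, -0.005, 0.2], 1.7],
    [[0.044, -0.005, 0.23], 1.7],
    [[0.044, -0.005, 0.249], 1.7],
    [[0.044, -0.005, 0.249], 1.7],
    [[0.044, -0.005, 0.249], 1.7],
  ],
)

```text
t: 3.45
tool_pos: [0.6271, -0.2619, 0.0509]
orientation: [1.547, 2.73, 0.0]
force: [0.2, 0.0, 0.3]
opening: 0.0502
```

```bash
python3 g.py .6257 -.2606 .048 .54; python3 snap.py w2
```

```text
shift [0.0018, -0.0005, 0.0029] twist -0.02 rows 1.0 q6-> -0.93
[[-0.5138  0.8579  0.0028  0.6271]
 [ 0.8579  0.5138 -0.0013 -0.2619]
 [-0.0026  0.0017 -1.      0.0509]
 [ 0.      0.      0.      1.    ]] 3.5
```

View pics/w2.png

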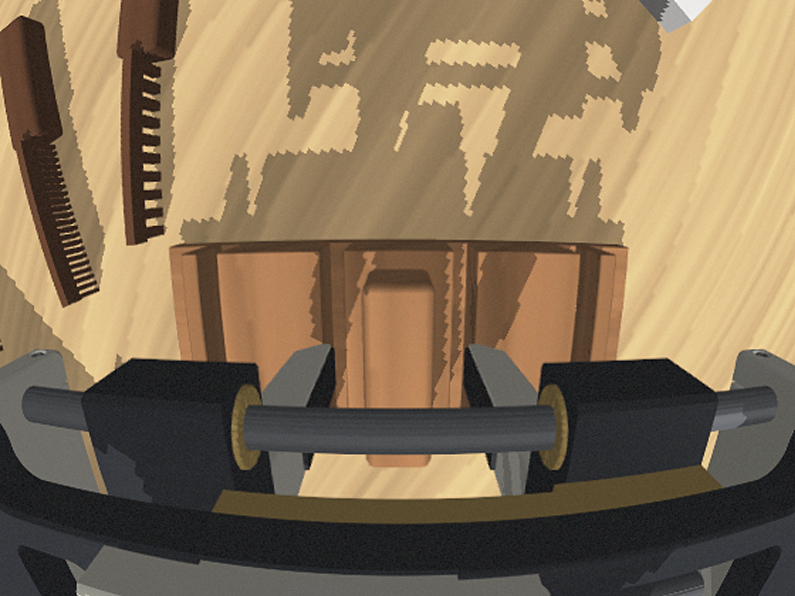

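The rib, at about (398,370), is centred between the fingers. Closing on it.

send_rows(
  motion=[
    [[0.002, 0, 0.003], 0],
    [[0.002, 0, 0.003], 0],
    [[0.002, 0, 0.003], 0],
    [[0.002, 0, 0.003], 0],
    [[0.002, 0, 0.003], 0],
    [[0.002, 0, 0.003], 0],
  ],
  jaw=0.0,
  squeeze=50,
)

```text
t: 4.25
tool_pos: [0.6248, -0.26, 0.0458]
orientation: [1.549, 2.733, 0.0]
force: [-0.9, 0.8, 2.1]
opening: 0.0238
```

send_rows(
  motion=[
    [[0, 0, -0.02], 0],
    [[0, 0, -0.06], 0],
    [[0, 0, -0.11], 0],
    [[0, 0, -0.15], 0],
    [[0, 0, -0.15], 0],
    [[0, 0, -0.15], 0],
  ],
)

```text
t: 5.0
tool_pos: [0.6243, -0.2597, 0.1949]
orientation: [-1.549, -2.732, 0.0]
force: [-0.8, 0.8, -3.5]
opening: 0.0237
```

Run:
```python
from fit import *
from g import rel
st=[.602,.126,-.234]; pk=wpt(st,[.046,.03,0]); print(pk)
rel(pk[0],pk[1],.22,st[2]+np.pi/2)
# view pose: offset so that stand appears ahead
q=wpt(st,[.046-.0,.03,0])
```

```text
[0.65370246 0.14451636 0.        ]
shift [0.3318, 0.2328, -0.025] twist -45.7 rows 7.0 q6-> -1.12
```

send_rows(
  motion=[
    [[0.05, 0.03, -0.03], -10],
    [[0.2, 0.19, -0.05], -45.7],
    [[0.2, 0.233, -0.05], -45.7],
    [[0.2, 0.233, -0.05], -45.7],
    [[0.2, 0.233, -0.05], -45.7],
    [[0.2, 0.233, -0.05], -45.7],
    [[0.2, 0.233, -0.05], -45.7],
    [[0.2, 0.233, -0.05], -45.7],
    [[0.2, 0.233, -0.05], -45.7],
    [[0.2, 0.233, -0.05], -45.7],
    [[0.2, 0.233, -0.05], -45.7],
  ],
)

```text
t: 6.38
tool_pos: [0.7219, 0.0308, 0.2459]
orientation: [0.368, 3.12, 0.0]
force: [1.0, 1.2, -2.5]
opening: 0.0239
```

```bash
python3 snap.py w3
```

```text
[[-9.726e-01  2.325e-01  3.000e-04  7.219e-01]
 [ 2.325e-01  9.726e-01  0.000e+00  3.080e-02]
 [-3.000e-04  1.000e-04 -1.000e+00  2.459e-01]
 [ 0.000e+00  0.000e+00  0.000e+00  1.000e+00]] 6.425
```

View pics/w3.png

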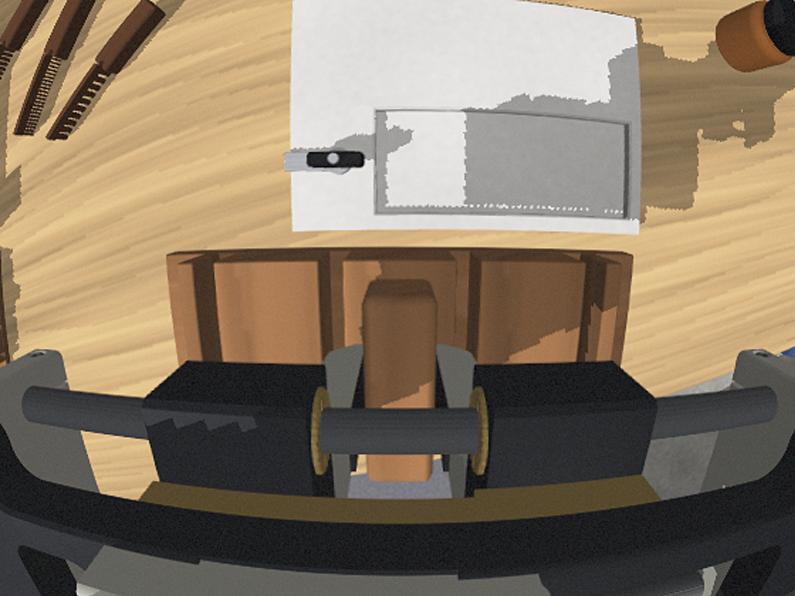

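Run:
```python
from h import *
crop('pics/w3_raw.png',195,60,460,175,3,'pics/c6.png')
crop('pics/w3_raw.png',105,165,465,265,2,'pics/c7.png')
```

```text
(no output)
```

View pics/c6.png

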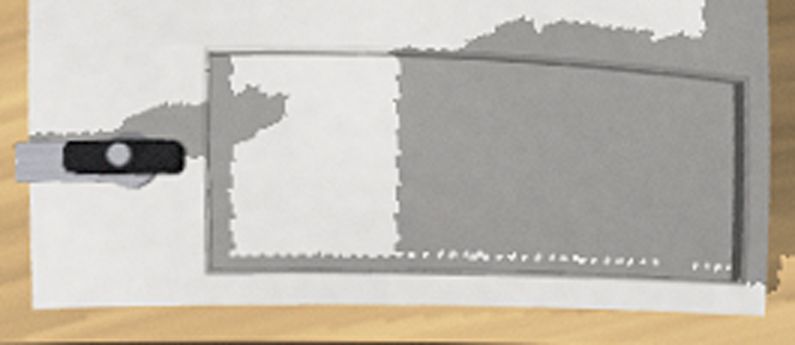

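View pics/c7.png

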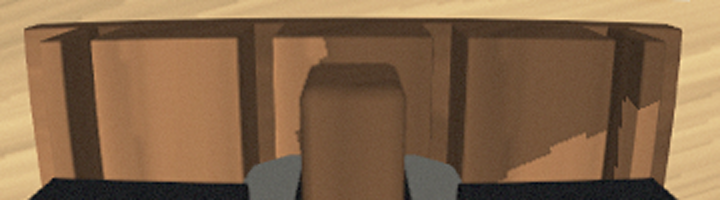

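Run:
```python
from fit import *
from g import rel
np.set_printoptions(precision=4,suppress=True)
T=np.load('pics/w3.npy'); c=lambda u,v:np.array([195+u/3-.333,60+v/3-.333])
P=[((207,51),[0,-.086,.024]),((747,78),[0,.146,.024]),((745,283),[.092,.146,.024]),((207,273),[.092,-.086,.024]),((33,308),[.104,-.156,.024]),((765,315),[.104,.156,.024]),((118,153),[.046,-.114,.058])]
st,f=fit([('wrist',c(*a),b,T) for a,b in P],[.602,.126,-.234]);print('stand',st,f.tolist())
np.save('stand.npy',st)
d=lambda u,v:np.array([105+u/2-.25,165+v/2-.25])
zz=T[2,3]-.0338
I=onplane('wrist',[d(28,28),d(681,28)],zz,T); loc=(I-T[:3,3])@T[:3,:3]; print('ins in tool',loc)
dy=loc[:,1].mean(); yaw=np.arctan2(loc[1,0]-loc[0,0],loc[1,1]-loc[0,1]); dx=loc[:,0].mean()-.042;print(dx,dy,yaw)
pk=wpt(st,[.046,.03,0]); print(pk)
rel(pk[0],pk[1],.12,st[2]+np.pi/2)
```

```text
stand [ 0.6008  0.1261 -0.2284] [[-1.3088275629087889, -1.822510130288407], [0.6408647569338086, -0.6300891483179214], [0.3473584753037926, 1.0411093147894803], [-0.6409225213400305, 0.3624090536634128], [0.17650421200866617, -0.03778815001649605], [-0.38450338131320905, -0.15538613375312593], [1.0909732768314484, 0.494211183963742]]
ins in tool [[ 0.0412 -0.1094  0.0338]
 [ 0.0411  0.1118  0.0338]]
-0.0008338838993592265 0.0011952436538739675 -0.00019452836590408757
[0.6524 0.1449 0.    ]
shift [0.0942, 0.0946, 0.1258] twist -0.35 rows 3.0 q6-> -1.12
```

send_rows(
  motion=[
    [[0.05, 0.05, 0.0], -0.3],
    [[0.0945, 0.094, 0.05], -0.3],
    [[0.0945, 0.094, 0.1], -0.3],
    [[0.0945, 0.094, 0.135], -0.3],
    [[0.0945, 0.094, 0.135], -0.3],
    [[0.0945, 0.094, 0.135], -0.3],
    [[0.0945, 0.094, 0.135], -0.3],
  ],
)

```text
t: 7.3
tool_pos: [0.6541, 0.1445, 0.1141]
orientation: [0.359, 3.116, 0.002]
force: [-0.0, 0.1, -2.1]
opening: 0.0238
```

```bash
python3 snap.py w4; python3 g.py .6524 .1449 .058 1.3424;  python3 - <<'E'
from h import *
for n,b in (('scene',(220,190,345,320)),('side',(250,120,370,235))):
    im=eyes.read_camera(n); cv2.imwrite(f'pics/{n}4.png',im[:,:,::-1]); crop(f'pics/{n}4.png',*b,4,f'pics/{n}4c.png')
E
```

```text
[[-9.738e-01  2.273e-01  5.100e-03  6.541e-01]
 [ 2.273e-01  9.738e-01  7.000e-04  1.445e-01]
 [-4.800e-03  1.800e-03 -1.000e+00  1.141e-01]
 [ 0.000e+00  0.000e+00  0.000e+00  1.000e+00]] 7.35
shift [0.0017, -0.0001, 0.0557] twist -0.05 rows 1.0 q6-> -1.12
```

View pics/w4.png

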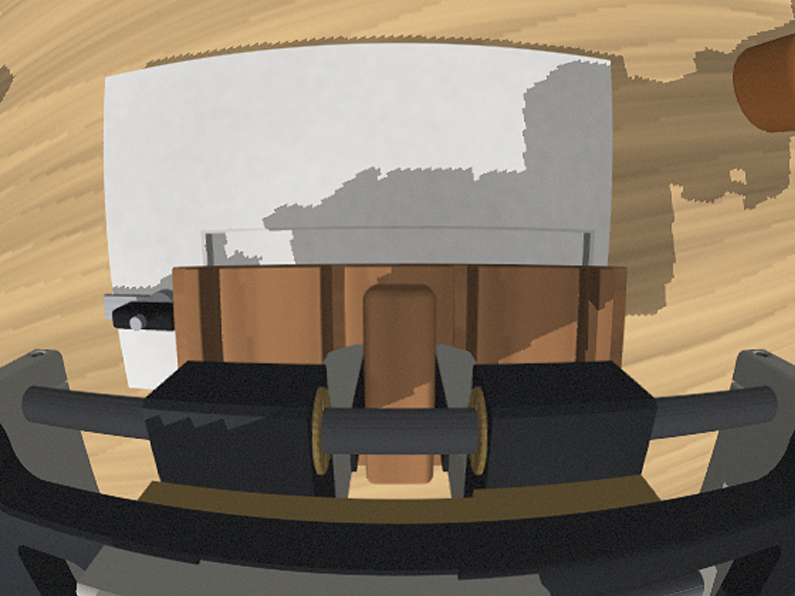

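View pics/scene4c.png

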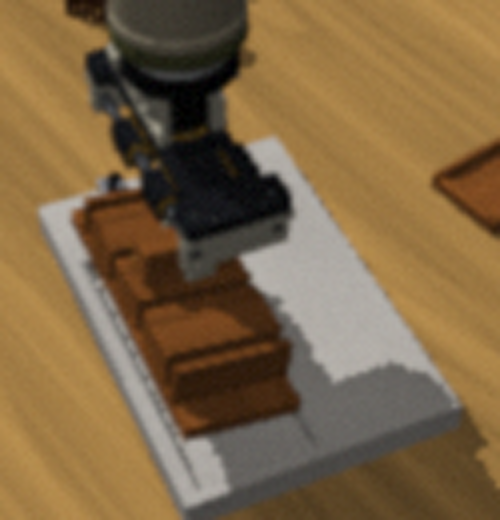

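View pics/side4c.png

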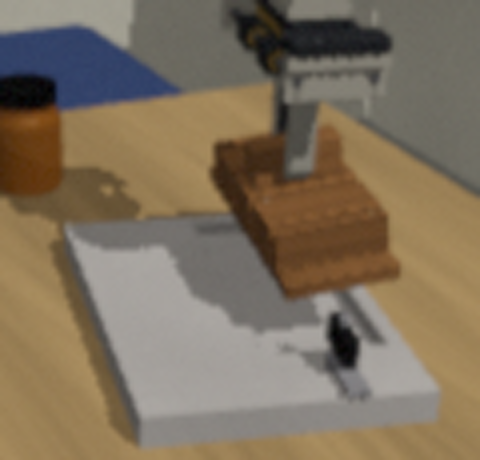

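Run:
```python
from fit import *
T=np.load('pics/w4.npy');st=np.load('stand.npy')
L=[[0,-.086,.024],[0,.146,.024],[-.104,-.156,.024],[-.104,.156,.024],[.104,-.156,.024]]
print(proj('wrist',[wpt(st,l) for l in L],T)*1.42+.2)
crop('pics/w4_raw.png',60,20,450,280,2,'pics/c8.png')
```

```text
[[201.45393943 229.66709041]
 [594.67763532 228.94962564]
 [105.73582109  76.80828768]
 [609.85541313  59.70929937]
 [129.27171968 386.71828365]]
```

View pics/c8.png

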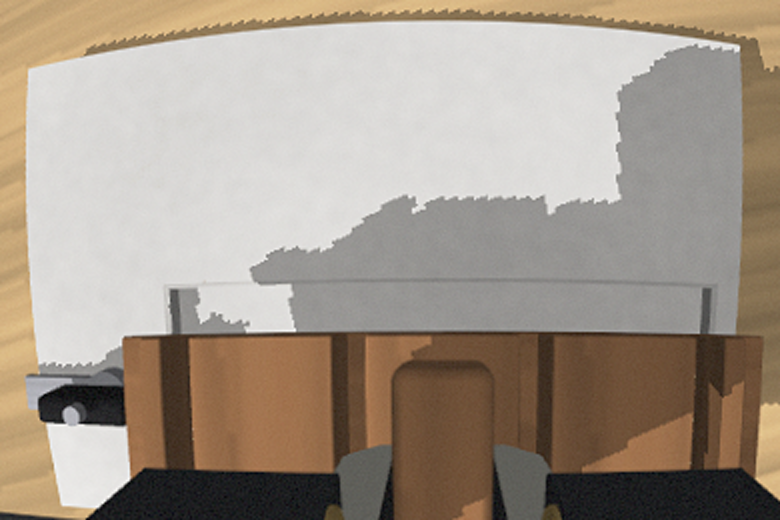

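send_rows(
  motion=[
    [[0.002, 0, 0.03], 0],
    [[0.002, 0, 0.03], 0],
    [[0.002, 0, 0.03], 0],
  ],
)

```text
t: 7.82
tool_pos: [0.6503, 0.1451, 0.0815]
orientation: [0.359, 3.12, 0.0]
force: [-0.0, -0.2, -1.6]
opening: 0.024
```

```bash
python3 g.py .6524 .1449 .058 1.3424; python3 snap.py w5
```

```text
shift [-0.0021, 0.0003, 0.0235] twist -0.02 rows 1.0 q6-> -1.12
[[-9.739e-01  2.268e-01  6.000e-04  6.503e-01]
 [ 2.268e-01  9.739e-01  1.000e-04  1.451e-01]
 [-6.000e-04  2.000e-04 -1.000e+00  8.150e-02]
 [ 0.000e+00  0.000e+00  0.000e+00  1.000e+00]] 7.875
```

View pics/w5.png

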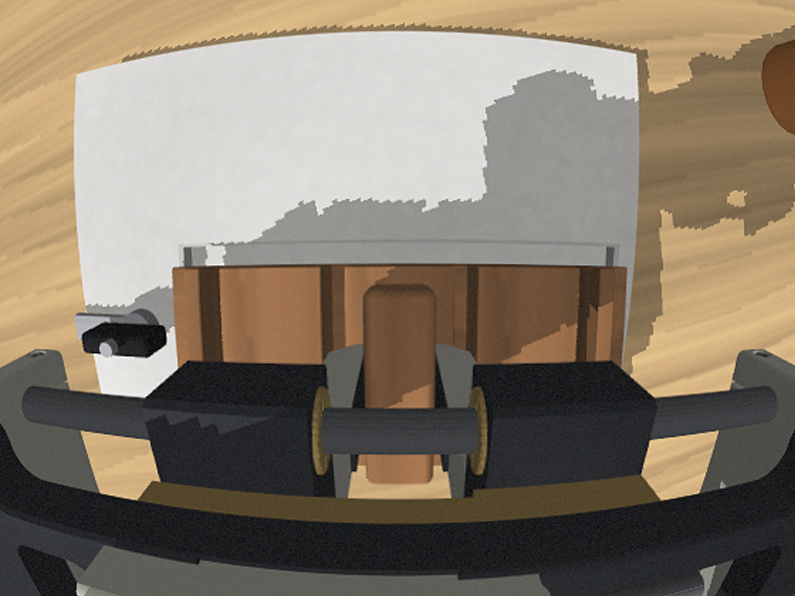

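send_rows(
  motion=[
    [[-0.0015, 0, 0.0], 0],
    [[-0.0015, 0, 0.006], 0],
    [[-0.0015, 0, 0.012], 0],
    [[-0.0015, 0, 0.018], 0],
    [[-0.0015, 0, 0.023], 0],
    [[-0.0015, 0, 0.023], 0],
    [[-0.0015, 0, 0.023], 0],
  ],
)

```text
t: 8.75
tool_pos: [0.6513, 0.1448, 0.0635]
orientation: [0.358, 3.121, -0.001]
force: [-25.4, -4.3, 40.4]
opening: 0.0238
```

```bash
python3 g.py .6524 .1449 .058 1.3424; python3 snap.py w6
```

```text
shift [-0.0011, 0.0003, 0.0055] twist 0.01 rows 1.0 q6-> -1.12
[[-9.741e-01  2.263e-01  2.000e-04  6.513e-01]
 [ 2.263e-01  9.741e-01 -4.000e-04  1.448e-01]
 [-3.000e-04 -3.000e-04 -1.000e+00  6.350e-02]
 [ 0.000e+00  0.000e+00  0.000e+00  1.000e+00]] 8.8
```

View pics/w6.png

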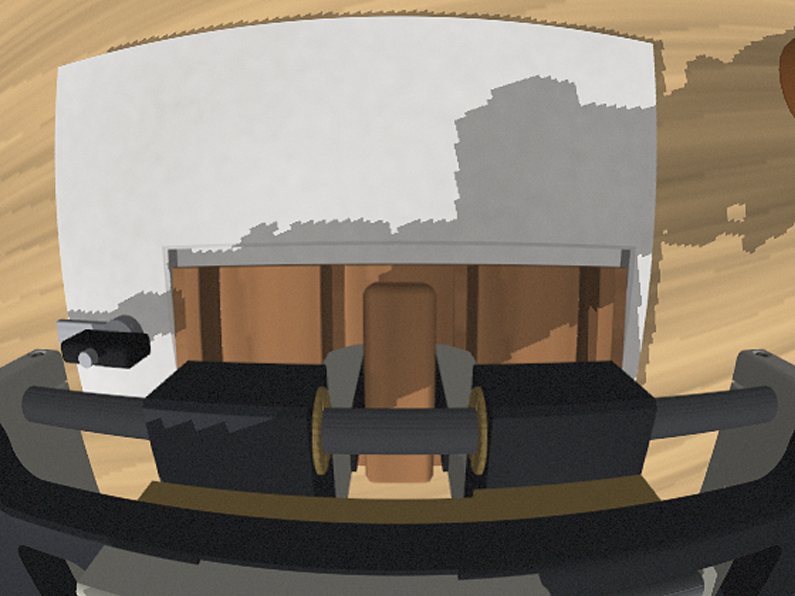

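Contact: the force on the tool is −x, so the insert is riding on the back chamfer. I'll ease up, shift it to the front and go down again.

send_rows(
  motion=[
    [[0.0, 0, -0.008], 0],
    [[0.004, 0, -0.008], 0],
    [[0.004, 0, -0.006], 0],
    [[0.004, 0, -0.003], 0],
    [[0.004, 0, -0.001], 0],
    [[0.004, 0, -0.001], 0],
  ],
)

```text
t: 9.55
tool_pos: [0.6473, 0.1458, 0.0632]
orientation: [-0.358, -3.121, 0.0]
force: [-21.7, -4.3, 37.1]
opening: 0.0238
```

```bash
python3 g.py .6524 .1449 .058 1.3424; python3 snap.py w7
```

```text
shift [-0.0052, 0.0003, 0.0052] twist -0.0 rows 1.0 q6-> -1.12
[[-9.740e-01  2.264e-01 -4.000e-04  6.473e-01]
 [ 2.264e-01  9.740e-01 -2.000e-04  1.458e-01]
 [ 3.000e-04 -2.000e-04 -1.000e+00  6.320e-02]
 [ 0.000e+00  0.000e+00  0.000e+00  1.000e+00]] 9.6
```

View pics/w7.png

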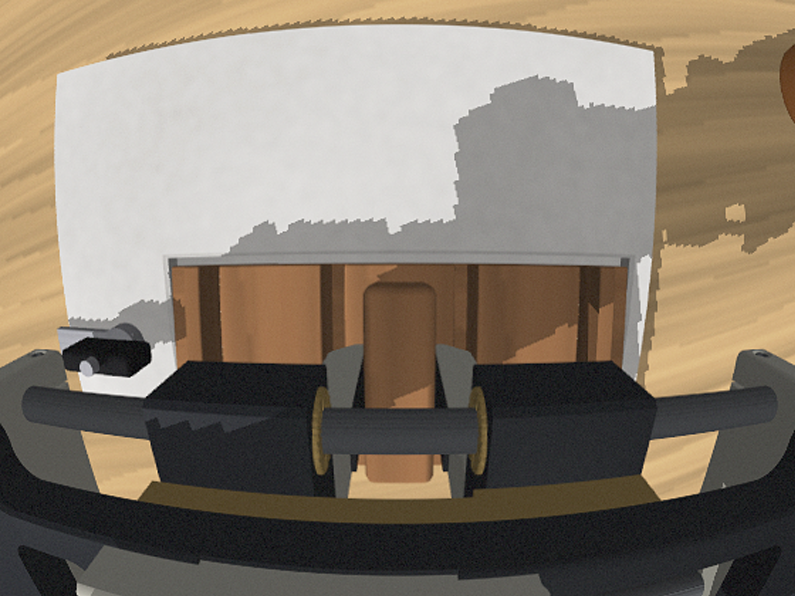

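Run:
```python
from h import *
for n,b in (('scene',(220,190,345,320)),('side',(250,140,370,235))):
    im=eyes.read_camera(n); cv2.imwrite(f'pics/{n}7.png',im[:,:,::-1]); crop(f'pics/{n}7.png',*b,5,f'pics/{n}7c.png')
```

```text
(no output)
```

View pics/scene7c.png

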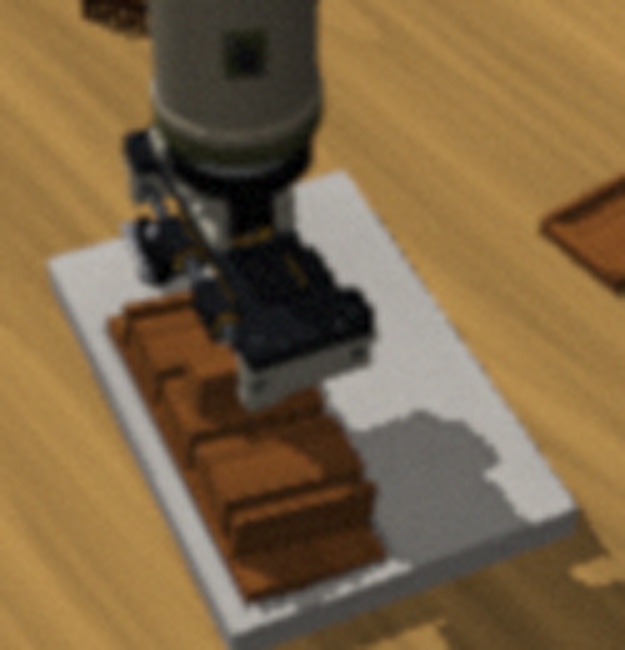

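View pics/side7c.png

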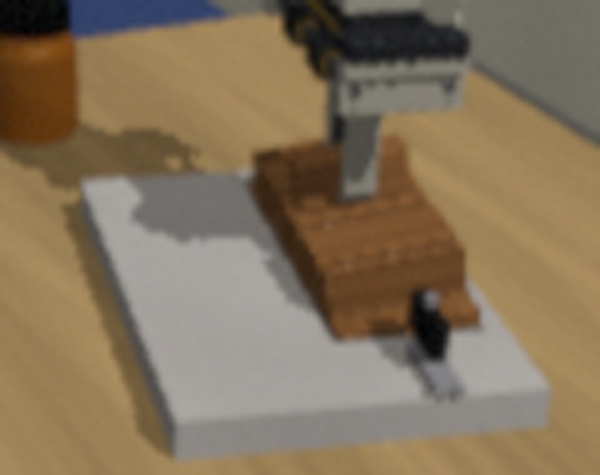

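Run:
```python
from h import *
a=cv2.imread('pics/w7_raw.png')
l=cv2.resize(a[165:270,95:185],None,fx=4.4,fy=4.4,interpolation=cv2.INTER_CUBIC);r=cv2.resize(a[165:270,385:475],None,fx=4.4,fy=4.4,interpolation=cv2.INTER_CUBIC)
cv2.imwrite('pics/c9.png',np.hstack([l,r]))
```

```text
(no output)
```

View pics/c9.png

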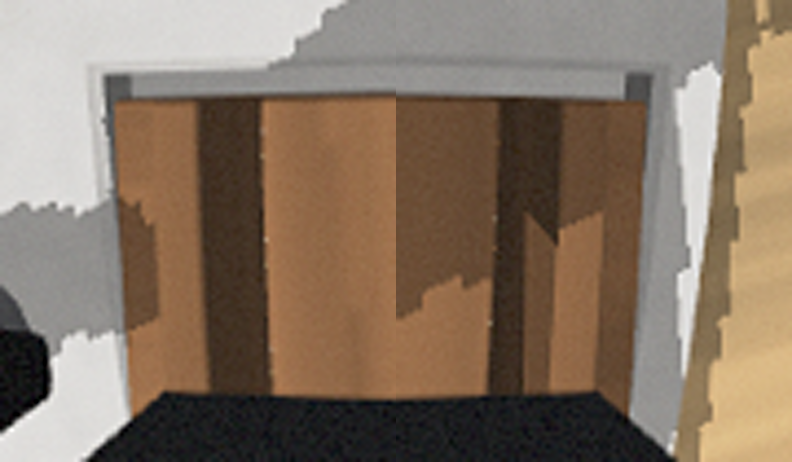

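The insert slipped in the grip between w3 and w4: it now sits about 5 mm lower and further back. So it is already on the pocket floor, pressed against the back wall. I'll relieve the push, centre it and release.

send_rows(
  motion=[
    [[0.0, 0, -0.003], 0],
    [[0.002, 0, -0.003], 0],
    [[0.002, 0, -0.003], 0],
  ],
)

```text
t: 10.07
tool_pos: [0.647, 0.1459, 0.0633]
orientation: [0.358, 3.118, 0.0]
force: [0.2, -2.9, 11.0]
opening: 0.0234
```

```bash
python3 g.py .6524 .1449 .058 1.3424; python3 snap.py w8
```

```text
shift [-0.0054, 0.0002, 0.0054] twist -0.02 rows 1.0 q6-> -1.12
[[-9.739e-01  2.268e-01  3.300e-03  6.470e-01]
 [ 2.268e-01  9.739e-01 -3.000e-04  1.459e-01]
 [-3.300e-03  5.000e-04 -1.000e+00  6.330e-02]
 [ 0.000e+00  0.000e+00  0.000e+00  1.000e+00]] 10.125
```

View pics/w8.png

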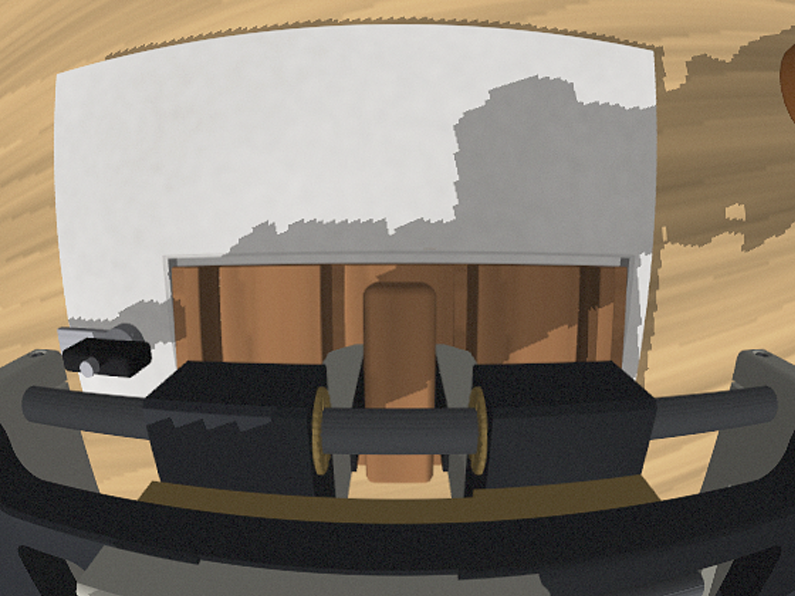

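Forces are relieved: the x force is near zero. Releasing and rising.

send_rows(
  motion=[
    [[0, 0, 0], 0],
    [[0, 0, 0], 0],
    [[0, 0, 0], 0],
    [[0, 0, -0.02], 0],
    [[0, 0, -0.06], 0],
    [[-0.05, 0, -0.12], 0],
    [[-0.1, 0, -0.16], 0],
    [[-0.1, 0, -0.16], 0],
    [[-0.1, 0, -0.16], 0],
  ],
  jaw=0.05,
)

```text
t: 11.25
tool_pos: [0.7444, 0.1231, 0.2243]
orientation: [0.359, 3.117, 0.001]
force: [0.4, 0.7, 0.1]
opening: 0.05
```

```bash
python3 snap.py w9
python3 - <<'E'
from h import *
crop('pics/w9_raw.png',130,60,460,260,2.4,'pics/c10.png')
E
```

```text
[[-9.738e-01  2.274e-01  3.700e-03  7.444e-01]
 [ 2.274e-01  9.738e-01  4.000e-04  1.231e-01]
 [-3.600e-03  1.200e-03 -1.000e+00  2.243e-01]
 [ 0.000e+00  0.000e+00  0.000e+00  1.000e+00]] 11.3
```

View pics/c10.png

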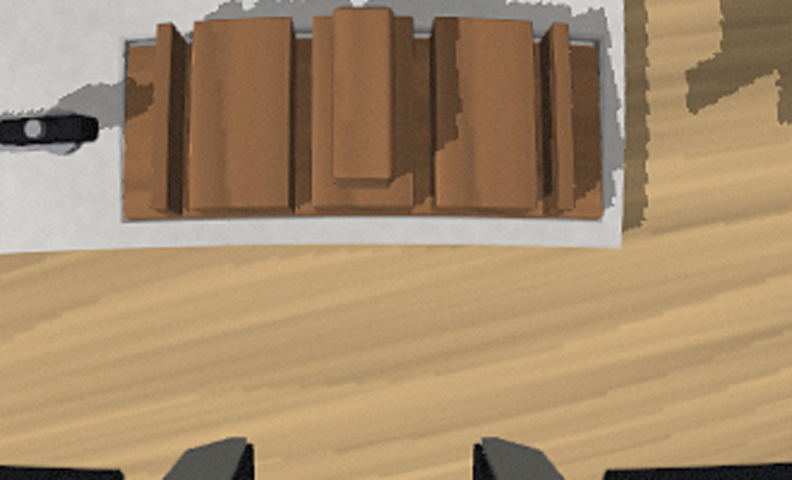

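Run:
```python
from fit import *
from g import rel
np.set_printoptions(precision=4,suppress=True)
T=np.load('pics/w9.npy');c=lambda u,v:np.array([130+u/2.4-.29,60+v/2.4-.29])
ins=[((124,217),[.042,-.112,.024]),((601,217),[.042,.112,.024]),((127,42),[-.042,-.112,.024]),((597,42),[-.042,.112,.024]),((334,8),[-.035,-.012,.085]),((391,10),[-.035,.012,.085]),((334,178),[.035,-.012,.085]),((391,180),[.035,.012,.085])]
p,f=fit([('wrist',c(*a),b,T) for a,b in ins],[.65,.14,-.23]);print('ins',p,f.tolist())
st=np.load('stand.npy');print('pocket',wpt(st,[.046,.03,0]),st)
print(proj('wrist',wpt(st,[.104,.156,.024]),T), c(620,246)); print('nut',onplane('wrist',c(34,128),.06,T),wpt(st,[.046,-.114,0]))
```

```text
ins [ 0.6485  0.1458 -0.2295] [[2.173756154747622, -4.72357622498518], [-2.3872571472978166, -4.813216816976507], [0.31713269343364914, -3.325872860635556], [-0.15707432005393684, -3.380850143190159], [-1.1175583057504923, 1.272449276648743], [0.9544932273198015, 0.433414734696008], [-1.0595844042478006, 3.7445803764799734], [0.938095568363849, 2.900370065784159]]
pocket [0.6524 0.1449 0.    ] [ 0.6008  0.1261 -0.2284]
[[388.406  162.6969]] [388.0433 162.21  ]
nut [[0.6191 0.0032 0.06  ]] [0.6198 0.0046 0.    ]
```

Run:
```python
from fit import *
np.set_printoptions(precision=4,suppress=True)
crop('pics/w9_raw.png',170,60,300,160,6,'pics/c11.png');crop('pics/w9_raw.png',280,60,410,170,6,'pics/c12.png')
T=np.load('pics/w9.npy');c=lambda u,v:np.array([130+u/2.4-.29,60+v/2.4-.29])
st=np.load('stand.npy'); im=cv2.imread('pics/w9_raw.png'); im=cv2.resize(im[60:180,130:410],None,fx=2.8,fy=2.8,interpolation=cv2.INTER_CUBIC)
pc=wpt(st,[.046,.03,0]); 
for P,col in [([[.088/2,.114,.024],[.044,-.114,.024],[-.044,-.114,.024],[-.044,.114,.024]],(0,0,255)),([[.035,.012,.085],[.035,-.012,.085],[-.035,-.012,.085],[-.035,.012,.085]],(0,255,0)),([[.042,.022,.054],[.042,-.022,.054],[-.042,-.022,.054],[-.042,.022,.054]],(255,0,0))]:
    q=np.array([wpt([pc[0],pc[1],st[2]],l) for l in P]); u=(proj('wrist',q,T)-[130,60]+.5)*2.8
    cv2.polylines(im,[np.round(u).astype(int)],True,col,1)
cv2.imwrite('pics/c13.png',im)
```

```text
(no output)
```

View pics/c13.png

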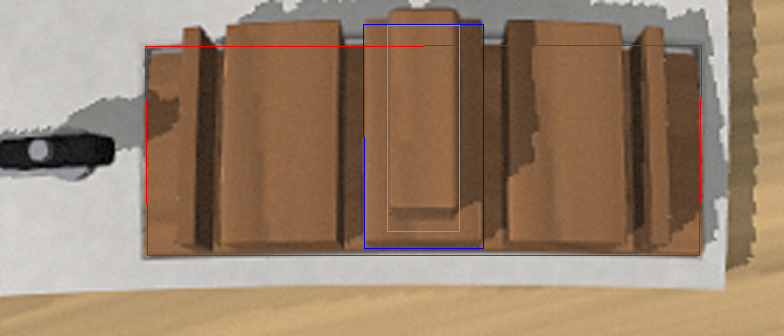

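View pics/c11.png

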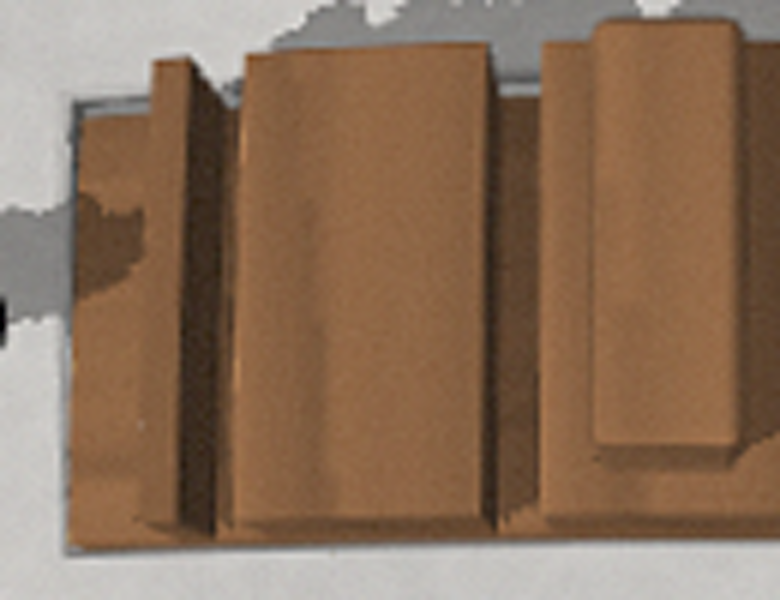

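Run:
```python
from fit import *
st=np.load('stand.npy');pc=wpt(st,[.046,.03,0])
S=[]
for n,b,k in (('scene',(220,200,345,320),6),('side',(270,140,370,235),7)):
    im=eyes.read_camera(n)[:,:,::-1].copy(); cv2.imwrite(f'pics/{n}9.png',im)
    x0,y0,x1,y1=b; im=cv2.resize(im[y0:y1,x0:x1],None,fx=k,fy=k,interpolation=cv2.INTER_CUBIC)
    cv2.imwrite(f'pics/{n}9p.png',im)
    for P,col in [([[.044,.114,.024],[.044,-.114,.024],[-.044,-.114,.024],[-.044,.114,.024]],(0,0,255)),([[.035,.012,.085],[.035,-.012,.085],[-.035,-.012,.085],[-.035,.012,.085]],(0,255,0)),([[.042,.090,.054],[.042,-.09,.054],[-.042,-.09,.054],[-.042,.09,.054]],(255,0,0))]:
        q=np.array([wpt([pc[0],pc[1],st[2]],l) for l in P]); u=(proj(n,q)-[x0,y0]+.5)*k
        cv2.polylines(im,[np.round(u).astype(int)],True,col,1)
    cv2.imwrite(f'pics/{n}9c.png',im)
```

```text
(no output)
```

View pics/scene9c.png

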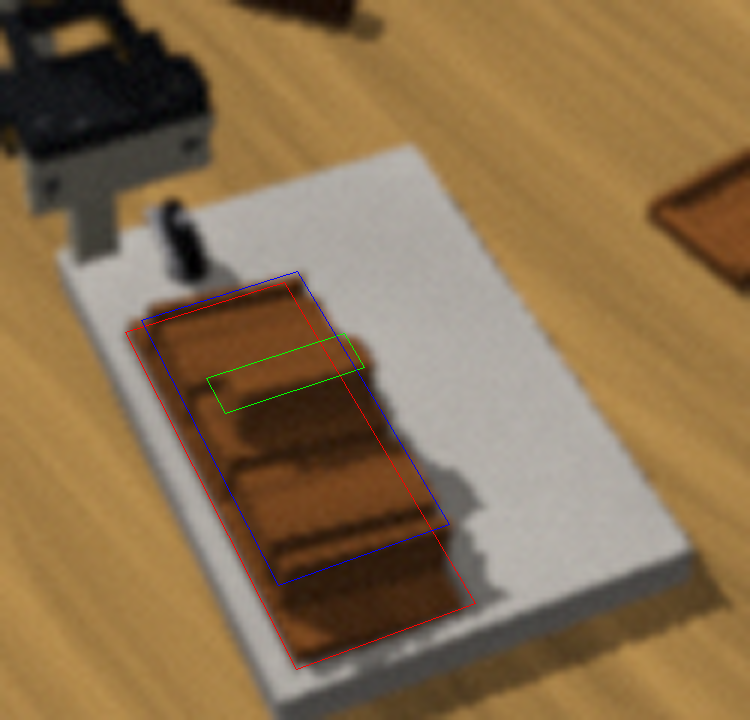

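View pics/side9c.png

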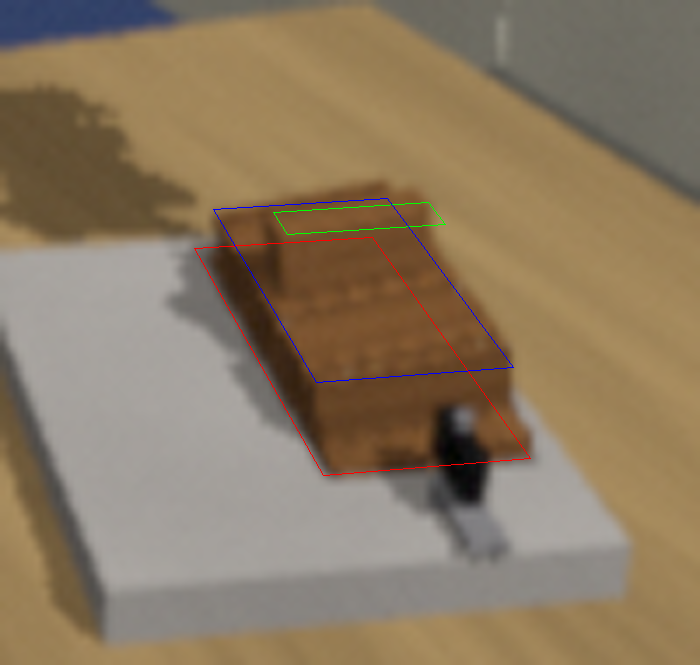

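View pics/side9p.png

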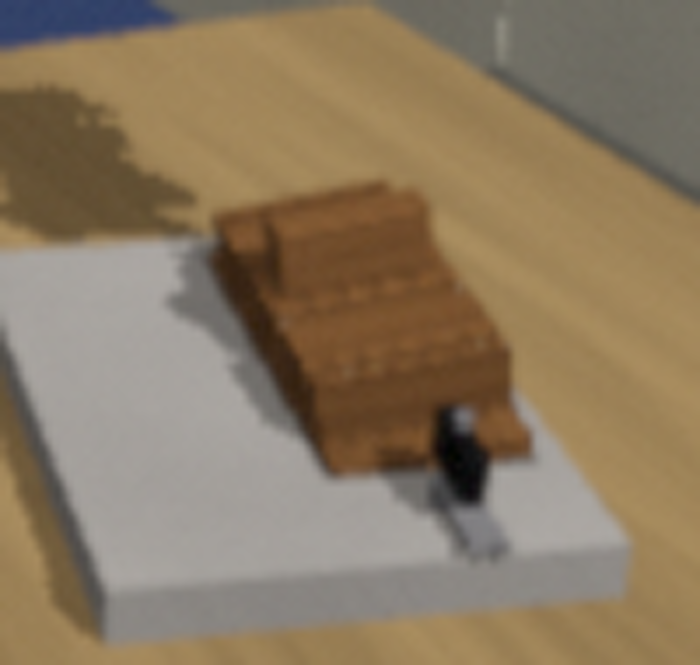

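The side view shows the insert is tilted: its back edge is up by about 6 mm (block corner at (508,345) against (512,367) expected). I'll press down on the back end of the rib with closed fingers.

```bash
python3 g.py .680 .1386 .12 1.3424
```

```text
shift [0.0633, 0.0004, 0.1008] twist 0.01 rows 2.0 q6-> -1.14
```

send_rows(
  motion=[
    [[0.06, 0, 0.05], 0],
    [[0.065, 0, 0.1], 0],
    [[0.065, 0, 0.115], 0],
    [[0.065, 0, 0.125], 0],
    [[0.065, 0, 0.129], 0],
    [[0.065, 0, 0.129], 0],
  ],
  jaw=0.0,
  squeeze=10,
)

```text
t: 12.15
tool_pos: [0.6822, 0.1382, 0.0956]
orientation: [0.359, 3.116, 0.002]
force: [0.2, 0.1, 0.2]
opening: 0.0008
```

```bash
python3 g.py .680 .1386 .086 1.3424
```

```text
shift [0.0023, -0.0002, 0.0096] twist -0.04 rows 1.0 q6-> -1.14
```

send_rows(
  motion=[
    [[0.002, 0, 0.003], 0],
    [[0.002, 0, 0.005], 0],
    [[0.002, 0, 0.007], 0],
    [[0.002, 0, 0.009], 0],
    [[0.002, 0, 0.009], 0],
  ],
)

```text
t: 12.78
tool_pos: [0.6829, 0.1383, 0.0947]
orientation: [0.358, 3.109, 0.003]
force: [-13.6, -4.9, 42.4]
opening: 0.0002
```

The back edge is caught on the pocket's back lip. I'll go behind the insert and nudge its base forward until it drops.

send_rows(
  motion=[
    [[0.0, 0, -0.02], 0],
    [[-0.04, 0, -0.02], 0],
    [[-0.04, 0, 0.02], 0],
    [[-0.04, 0, 0.044], 0],
    [[-0.04, 0, 0.055], 0],
    [[-0.04, 0, 0.055], 0],
  ],
)

```text
t: 13.52
tool_pos: [0.7158, 0.1297, 0.0277]
orientation: [-0.358, -3.119, 0.001]
force: [-0.7, 0.3, 0.2]
opening: 0.0004
```

```bash
python3 - <<'E'
from fit import *
st=np.load('stand.npy');T=wristpose();c,s=np.cos(st[2]),np.sin(st[2]);d=T[:2,3]-st[:2];print('stand',c*d[0]+s*d[1],-s*d[0]+c*d[1],T[2,3])
E
python3 snap.py w10
```

```text
stand 0.11118452779752983 0.02959507578051198 0.027701805735798866
[[-9.740e-01  2.265e-01 -1.900e-03  7.158e-01]
 [ 2.265e-01  9.740e-01 -2.000e-04  1.297e-01]
 [ 1.800e-03 -6.000e-04 -1.000e+00  2.770e-02]
 [ 0.000e+00  0.000e+00  0.000e+00  1.000e+00]] 13.575
```

View pics/w10.png

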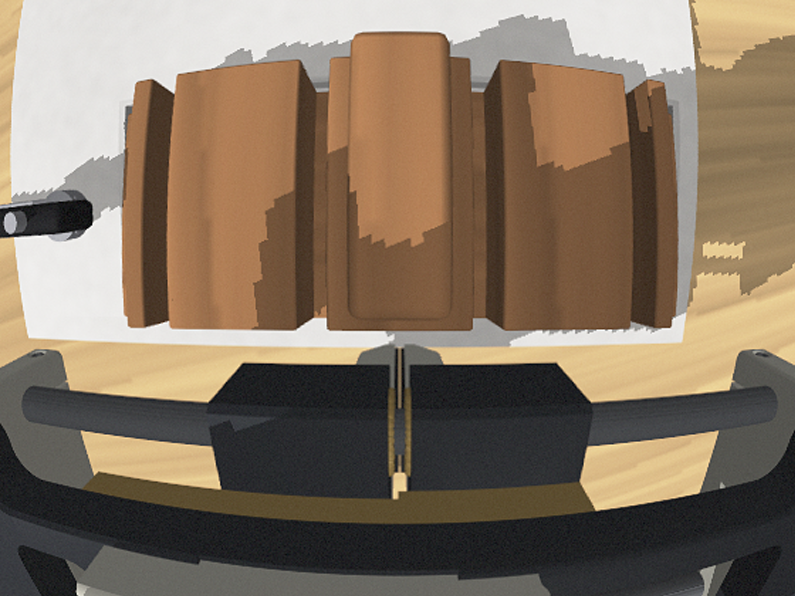

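send_rows(
  motion=[
    [[0.006, 0, 0], 0],
    [[0.01, 0, 0], 0],
    [[0.012, 0, 0], 0],
    [[0.014, 0, 0], 0],
    [[0.0155, 0, 0], 0],
    [[0.0155, 0, 0], 0],
  ],
)

```text
t: 14.32
tool_pos: [0.7018, 0.1331, 0.0289]
orientation: [0.358, 3.12, 0.0]
force: [1.2, -0.3, 0.6]
opening: -0.0002
```

```bash
python3 snap.py w11
```

```text
[[-9.740e-01  2.267e-01  7.000e-04  7.018e-01]
 [ 2.267e-01  9.740e-01  0.000e+00  1.331e-01]
 [-7.000e-04  2.000e-04 -1.000e+00  2.890e-02]
 [ 0.000e+00  0.000e+00  0.000e+00  1.000e+00]] 14.375
```

View pics/w11.png

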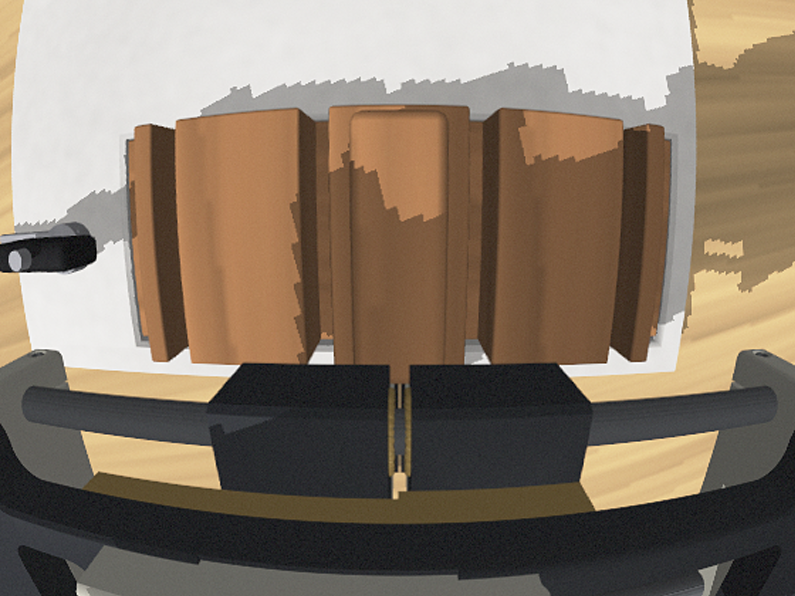

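It dropped in and the rib is now upright. Backing off and checking.

send_rows(
  motion=[
    [[-0.02, 0, 0], 0],
    [[-0.02, 0, -0.05], 0],
    [[-0.04, 0, -0.11], 0],
    [[-0.04, 0, -0.17], 0],
    [[-0.04, 0, -0.19], 0],
    [[-0.04, 0, -0.19], 0],
    [[-0.04, 0, -0.19], 0],
  ],
  jaw=0.04,
)

```text
t: 15.25
tool_pos: [0.7391, 0.124, 0.2151]
orientation: [-0.358, -3.117, 0.002]
force: [-0.1, -0.1, -0.1]
opening: 0.0398
```

```bash
python3 snap.py w12
cat > ov.py <<'E'
from fit import *
import sys
def boxes(st,dx=0,dy=0):
    pc=wpt(st,[.046+dx,.03+dy,0]); 
    L=[([[.044,.114,.024],[.044,-.114,.024],[-.044,-.114,.024],[-.044,.114,.024]],(0,0,255)),([[.035,.012,.085],[.035,-.012,.085],[-.035,-.012,.085],[-.035,.012,.085]],(0,255,0)),([[.042,.0735,.054],[.042,.0305,.054],[-.042,.0305,.054],[-.042,.0735,.054]],(255,0,0)),([[.042,-.0735,.054],[.042,-.0305,.054],[-.042,-.0305,.054],[-.042,-.0735,.054]],(255,0,0))]
    return [(np.array([wpt([pc[0],pc[1],st[2]],l) for l in P]),c) for P,c in L]
def overlay(n,im,b,k,out,st,T=None,dx=0,dy=0):
    x0,y0,x1,y1=b; im=cv2.resize(im[y0:y1,x0:x1],None,fx=k,fy=k,interpolation=cv2.INTER_CUBIC)
    for q,col in boxes(st,dx,dy):
        u=(proj(n,q,T)-[x0,y0]+.5)*k; cv2.polylines(im,[np.round(u).astype(int)],True,col,1)
    cv2.imwrite(out,im)
E
python3 - <<'E'
from ov import *
st=np.load('stand.npy')
overlay('wrist',cv2.imread('pics/w12_raw.png'),(130,40,410,200),2.8,'pics/c14.png',st,np.load('pics/w12.npy'))
for n,b,k in (('scene',(220,200,345,320),5),('side',(270,140,370,235),6)):
    im=eyes.read_camera(n)[:,:,::-1].copy(); cv2.imwrite(f'pics/{n}12.png',im); overlay(n,im,b,k,f'pics/{n}12c.png',st)
E
```

```text
[[-9.740e-01  2.266e-01 -4.700e-03  7.391e-01]
 [ 2.266e-01  9.740e-01 -5.000e-04  1.240e-01]
 [ 4.500e-03 -1.500e-03 -1.000e+00  2.151e-01]
 [ 0.000e+00  0.000e+00  0.000e+00  1.000e+00]] 15.3
```

View pics/c14.png

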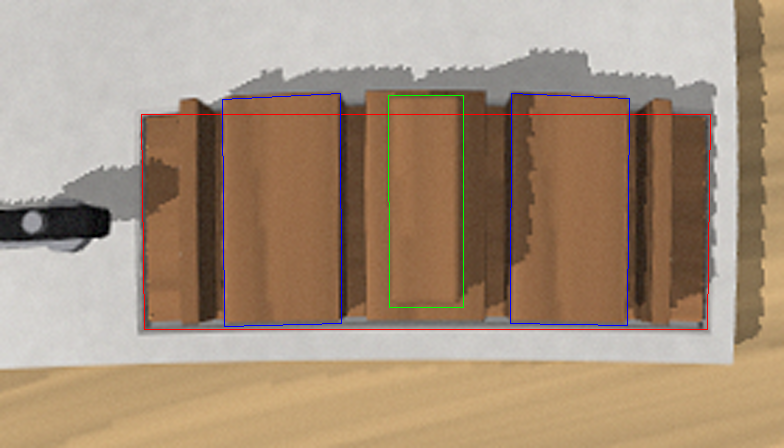

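View pics/side12c.png

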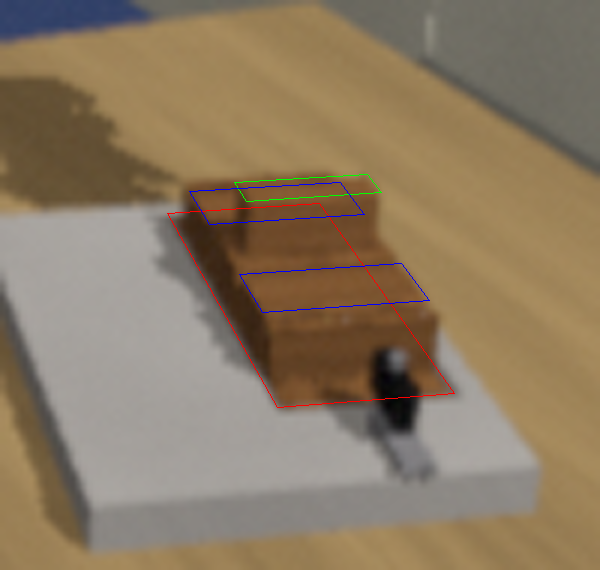

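View pics/scene12c.png

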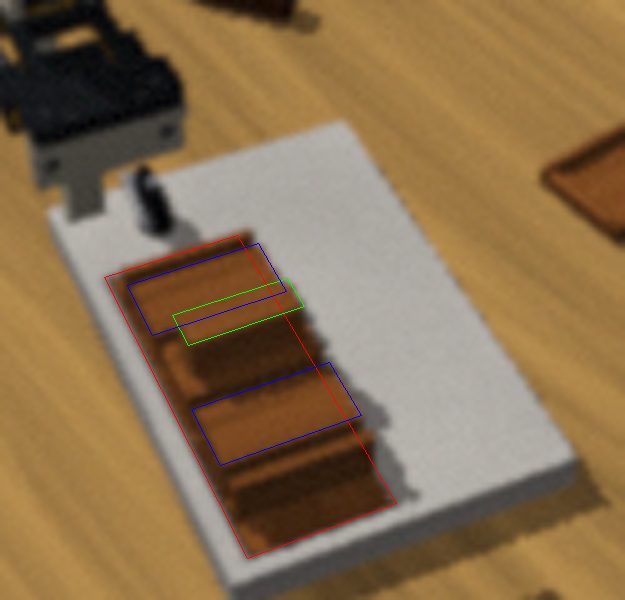

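Seated flat and level: the outlines match in all three views. Now the wing nut.

```bash
python3 g.py .6196 .0042 .14 -.2284; cat snap.py >/dev/null
```

```text
shift [0.089, -0.1436, 0.0759] twist 89.99 rows 9.0 q6-> 0.24
```

send_rows(
  motion=[
    [[0.03, -0.05, 0], 10],
    [[0.06, -0.1, 0], 20],
    [[0.09, -0.143, 0], 30],
    [[0.09, -0.143, 0.02], 40],
    [[0.09, -0.143, 0.04], 50],
    [[0.09, -0.143, 0.07], 60],
    [[0.09, -0.143, 0.075], 70],
    [[0.09, -0.143, 0.075], 80],
    [[0.09, -0.143, 0.075], 90],
    [[0.09, -0.143, 0.075], 90],
    [[0.09, -0.143, 0.075], 90],
  ],
  jaw=0.045,
)

```text
t: 16.77
tool_pos: [0.62, 0.0053, 0.1429]
orientation: [-2.456, -1.958, 0.001]
force: [-0.1, 0.4, 1.2]
opening: 0.0453
```

```bash
python3 snap.py w13;python3 g.py .6196 .0042 .036 -.2284
```

```text
[[ 2.228e-01  9.749e-01 -1.100e-03  6.200e-01]
 [ 9.749e-01 -2.228e-01  1.000e-04  5.300e-03]
 [-2.000e-04 -1.100e-03 -1.000e+00  1.429e-01]
 [ 0.000e+00  0.000e+00  0.000e+00  1.000e+00]] 16.825
shift [-0.0011, -0.0002, 0.1071] twist 0.17 rows 2.0 q6-> 0.24
```

View pics/w13.png

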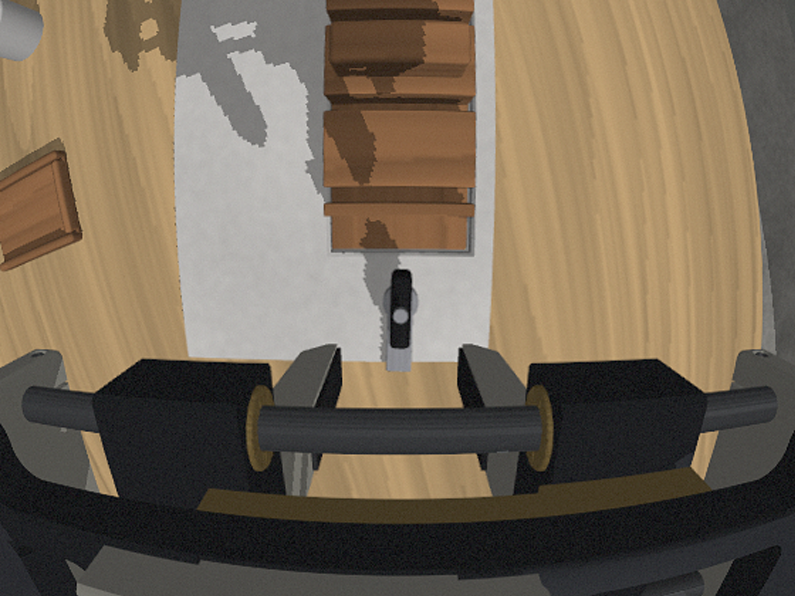

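Run:
```python
from h import *
T=np.load('pics/w13.npy'); print(onplane('wrist',[[400/1.42,316/1.42]],.06,T))
```

```text
[[0.61955922 0.00289527 0.06      ]]
```

send_rows(
  motion=[
    [[-0.001, 0, 0.05], 0],
    [[-0.001, 0, 0.085], 0],
    [[-0.001, 0, 0.1], 0],
    [[-0.001, 0, 0.107], 0],
    [[-0.001, 0, 0.107], 0],
  ],
)

```text
t: 17.45
tool_pos: [0.6208, 0.0042, 0.0374]
orientation: [2.459, 1.954, 0.001]
force: [0.4, -0.4, -0.1]
opening: 0.045
```

send_rows(
  motion=[
    [[-0.001, 0, 0.001], 0],
    [[-0.001, 0, 0.001], 0],
    [[-0.001, 0, 0.001], 0],
    [[-0.001, 0, 0.001], 0],
    [[-0.001, 0, 0.001], 0],
  ],
  jaw=0.0,
  squeeze=20,
)

```text
t: 18.08
tool_pos: [0.6201, 0.0033, 0.0359]
orientation: [2.46, 1.953, 0.0]
force: [-1.2, -0.3, 2.9]
opening: 0.0119
```

send_rows(
  motion=[
    [[0, 0, 0], 8],
    [[0, 0, 0], 17],
    [[0, 0, 0], 26],
    [[0, 0, 0], 35],
    [[0, 0, 0], 44],
    [[0, 0, 0], 53],
    [[0, 0, 0], 62],
    [[0, 0, 0], 71],
    [[0, 0, 0], 80],
    [[0, 0, 0], 90],
    [[0, 0, 0], 90],
  ],
)

```text
t: 19.45
tool_pos: [0.6197, 0.0038, 0.0359]
orientation: [-3.12, 0.358, 0.001]
force: [-3.6, 3.0, 5.6]
opening: 0.0118
```

```bash
python3 snap.py w14; python3 g.py .6196 .0042 .036 -1.799
```

```text
[[ 9.740e-01 -2.266e-01 -5.000e-04  6.197e-01]
 [-2.266e-01 -9.740e-01  7.000e-04  3.800e-03]
 [-7.000e-04 -6.000e-04 -1.000e+00  3.590e-02]
 [ 0.000e+00  0.000e+00  0.000e+00  1.000e+00]] 19.5
shift [-0.0002, -0.0003, -0.0001] twist 0.11 rows 1.0 q6-> 1.81
```

View pics/w14.png

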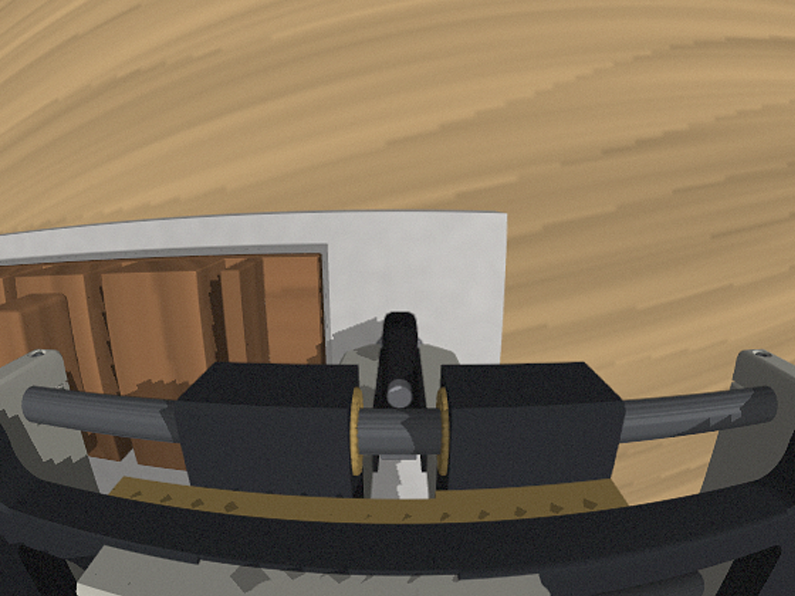

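Wing turned 90°, with the tongue now to the front. Re-gripping after a half-turn back.

send_rows(
  motion=[
    [[0, 0, 0], 0],
    [[0, 0, 0], 0],
    [[0, 0, -0.02], 0],
    [[0, 0, -0.06], 0],
    [[0, 0, -0.08], -10],
    [[0, 0, -0.08], -20],
    [[0, 0, -0.08], -30],
    [[0, 0, -0.08], -40],
    [[0, 0, -0.08], -50],
    [[0, 0, -0.08], -60],
    [[0, 0, -0.08], -70],
    [[0, 0, -0.08], -80],
  ],
  jaw=0.045,
)

```text
t: 21.0
tool_pos: [0.6205, 0.0031, 0.1173]
orientation: [2.615, 1.739, 0.002]
force: [0.0, 0.3, 0.0]
opening: 0.0453
```

send_rows(
  motion=[
    [[0, 0, 0], -10],
    [[0, 0, 0], -20],
    [[0, 0, 0], -30],
    [[0, 0, 0], -40],
    [[0, 0, 0], -50],
    [[0, 0, 0], -60],
    [[0, 0, 0], -70],
    [[0, 0, 0], -80],
    [[0, 0, 0], -90],
    [[0, 0, 0], -100],
    [[0, 0, 0], -100],
    [[0, 0, 0], -100],
  ],
)

```text
t: 22.5
tool_pos: [0.6203, 0.0032, 0.1164]
orientation: [0.364, 3.119, 0.0]
force: [-0.2, 0.3, -1.1]
opening: 0.0449
```

```bash
python3 snap.py w15; python3 g.py .6197 .0038 .036 1.3424; python3 -c "
from h import *
print(monitor.read_state()['q'])"
```

```text
[[-9.731e-01  2.304e-01  9.000e-04  6.203e-01]
 [ 2.304e-01  9.731e-01 -1.000e-04  3.200e-03]
 [-9.000e-04  1.000e-04 -1.000e+00  1.164e-01]
 [ 0.000e+00  0.000e+00  0.000e+00  1.000e+00]] 22.55
shift [0.0006, 0.0004, 0.0802] twist -0.2 rows 2.0 q6-> -1.34
[-7.74430697e-02  2.50708876e-01  1.54218701e+00 -1.88418747e-05
  1.34801221e+00 -1.41641523e+00]
```

View pics/w15.png

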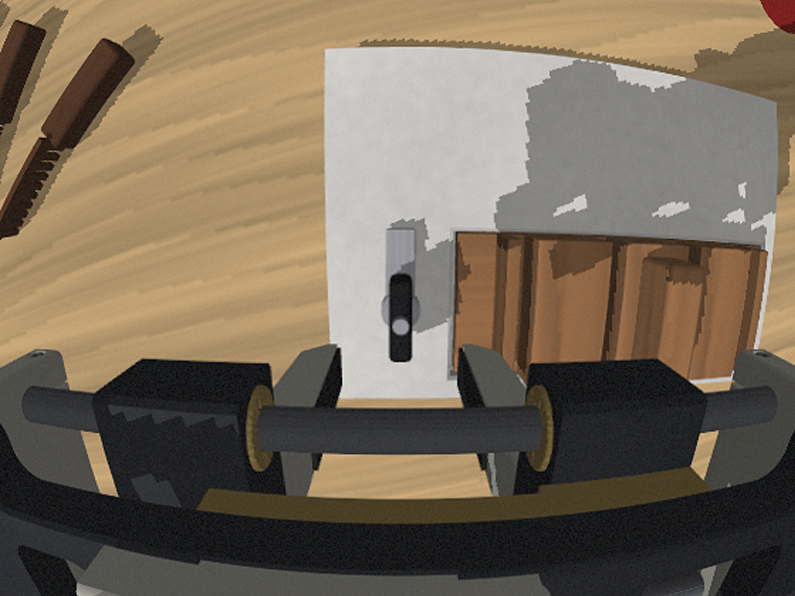

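send_rows(
  motion=[
    [[0, 0, 0.03], 0],
    [[0, 0, 0.06], 0],
    [[0, 0, 0.075], 0],
    [[0, 0, 0.0805], 0],
    [[0, 0, 0.0805], 0],
  ],
)

```text
t: 23.18
tool_pos: [0.6203, 0.0032, 0.0356]
orientation: [0.359, 3.12, 0.0]
force: [-0.1, 0.5, 1.2]
opening: 0.0448
```

send_rows(
  motion=[
    [[0, 0, 0], 0],
    [[0, 0, 0], 0],
    [[0, 0, 0], 0],
    [[0, 0, 0], 0],
    [[0, 0, 0], 0],
  ],
  jaw=0.0,
  squeeze=20,
)

```text
t: 23.8
tool_pos: [0.6202, 0.0037, 0.0354]
orientation: [0.358, 3.121, 0.001]
force: [0.3, 3.3, 1.6]
opening: 0.0115
```

send_rows(
  motion=[
    [[0, 0, 0], 8],
    [[0, 0, 0], 17],
    [[0, 0, 0], 26],
    [[0, 0, 0], 35],
    [[0, 0, 0], 44],
    [[0, 0, 0], 53],
    [[0, 0, 0], 62],
    [[0, 0, 0], 71],
    [[0, 0, 0], 80],
    [[0, 0, 0], 88],
    [[0, 0, 0], 92],
    [[0, 0, 0], 92],
  ],
)

```text
t: 25.3
tool_pos: [0.6201, 0.0036, 0.0354]
orientation: [2.493, 1.912, 0.001]
force: [-0.6, 2.8, 3.4]
opening: 0.012
```

```bash
python3 -c "
from h import *
s=monitor.read_state();print(s['q'],s['wrist_torque'],s['force'])"; python3 g.py .62 .0038 .036 -.2284
```

```text
[-7.70720364e-02  3.37257920e-01  1.59544451e+00  2.94645003e-04
  1.20857790e+00  1.85357623e-01] [0.43399105 0.18569749 0.34545427] [-0.58383647  2.82105351  3.41503506]
shift [0.0002, -0.0002, -0.0006] twist -1.96 rows 1.0 q6-> 0.23
```

send_rows(
  motion=[
    [[0, 0, 0], 0],
    [[0, 0, 0], 0],
    [[0, 0, -0.02], 0],
    [[0, 0, -0.06], 0],
    [[0, 0, -0.12], 0],
    [[-0.05, 0, -0.17], 0],
    [[-0.05, 0, -0.17], 0],
    [[-0.05, 0, -0.17], 0],
  ],
  jaw=0.045,
)

```text
t: 26.3
tool_pos: [0.6072, -0.0454, 0.2063]
orientation: [2.494, 1.908, 0.002]
force: [-0.1, -0.1, -0.7]
opening: 0.0451
```

```bash
python3 snap.py w16
python3 - <<'E'
from h import *
im=eyes.read_camera('side')[:,:,::-1]; cv2.imwrite('pics/side16.png',im)
E
```

```text
[[ 2.616e-01  9.652e-01  1.900e-03  6.072e-01]
 [ 9.652e-01 -2.616e-01 -1.000e-04 -4.540e-02]
 [ 4.000e-04  1.800e-03 -1.000e+00  2.063e-01]
 [ 0.000e+00  0.000e+00  0.000e+00  1.000e+00]] 26.35
```

View pics/w16.png

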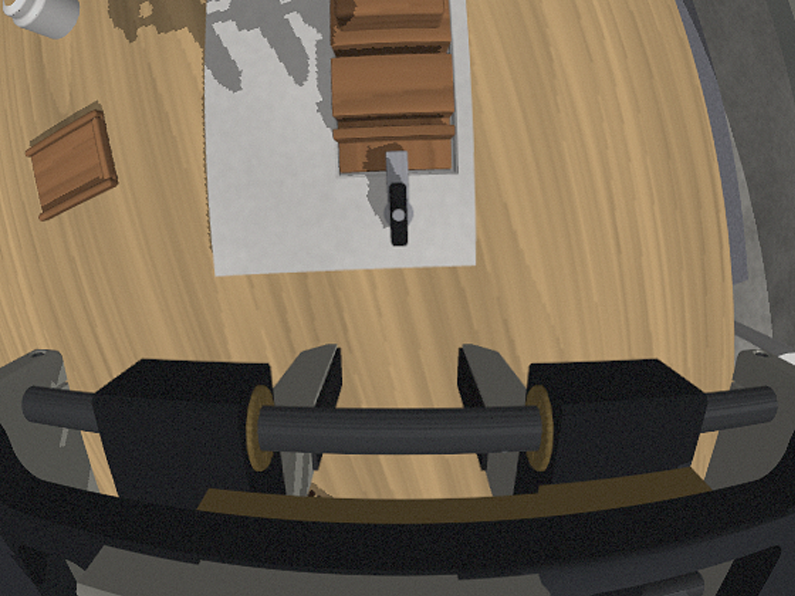

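View pics/side16.png

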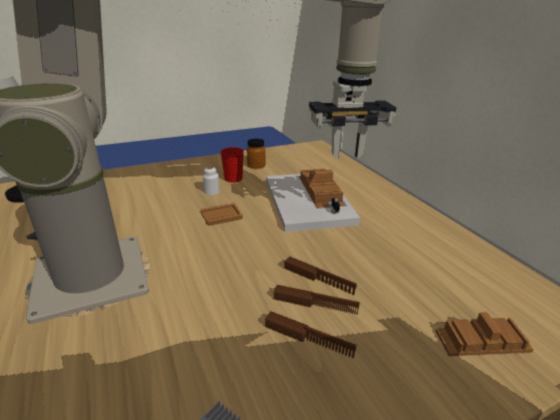

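The nut is at its stop, with the tongue at (397,165) over the insert's bare end. Three combs are present: wide, fine and medium teeth. Next I'll look at them from above.

```bash
python3 g.py .35 -.19 .26 -2.5
```

```text
shift [-0.2073, -0.2095, -0.0559] twist 128.15 rows 12.0 q6-> 2.0
```

send_rows(
  motion=[
    [[-0.02, -0.02, -0.055], 10],
    [[-0.04, -0.04, -0.055], 21],
    [[-0.06, -0.06, -0.055], 31],
    [[-0.08, -0.08, -0.055], 42],
    [[-0.1, -0.1, -0.055], 53],
    [[-0.12, -0.12, -0.055], 64],
    [[-0.14, -0.14, -0.055], 74],
    [[-0.16, -0.16, -0.055], 85],
    [[-0.18, -0.18, -0.055], 96],
    [[-0.2, -0.2, -0.055], 106],
    [[-0.207, -0.21, -0.055], 117],
    [[-0.207, -0.21, -0.055], 128],
  ],
)

```text
t: 27.9
tool_pos: [0.3493, -0.1896, 0.2585]
orientation: [-2.812, 1.4, 0.005]
force: [-0.1, -0.6, -0.6]
opening: 0.0446
```

send_rows(
  motion=[
    [[0, 0, 0], 0],
    [[0, 0, 0], 0],
    [[0, 0, 0], 0],
  ],
)

```text
t: 28.28
tool_pos: [0.3503, -0.1898, 0.2597]
orientation: [-2.819, 1.387, 0.001]
force: [0.1, -0.0, -0.8]
opening: 0.0449
```

```bash
python3 snap.py w17
```

```text
[[ 6.100e-01 -7.924e-01 -7.000e-04  3.503e-01]
 [-7.924e-01 -6.100e-01  5.000e-04 -1.898e-01]
 [-8.000e-04  2.000e-04 -1.000e+00  2.597e-01]
 [ 0.000e+00  0.000e+00  0.000e+00  1.000e+00]] 28.325
```

View pics/w17.png

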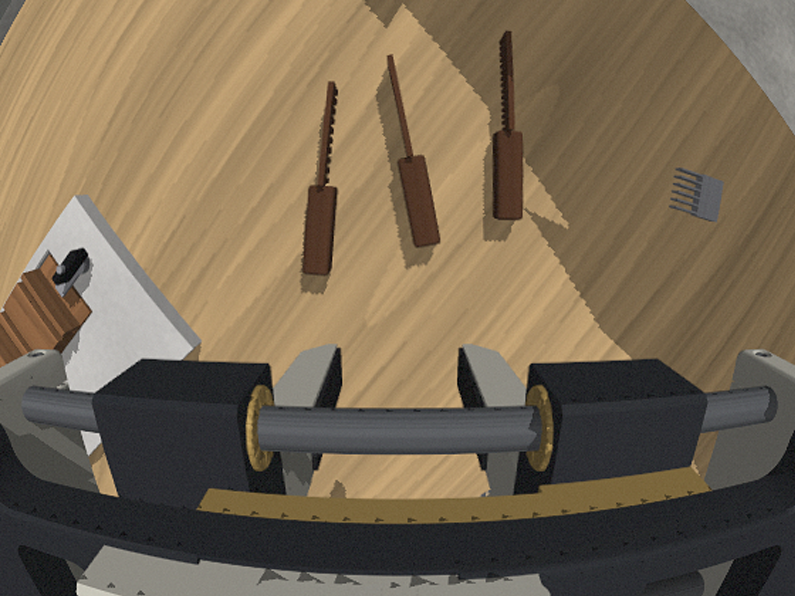

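Run:
```python
from h import *
crop('pics/w17_raw.png',200,15,380,205,4,'pics/c15.png')
import cv2
im=cv2.imread('pics/c15.png');print(im.shape); cv2.imwrite('pics/c15.png',cv2.resize(im,None,fx=.78,fy=.78))
crop('pics/w17_raw.png',205,85,375,200,4.6,'pics/c16.png')
```

```text
(760, 720, 3)
```

View pics/c16.png

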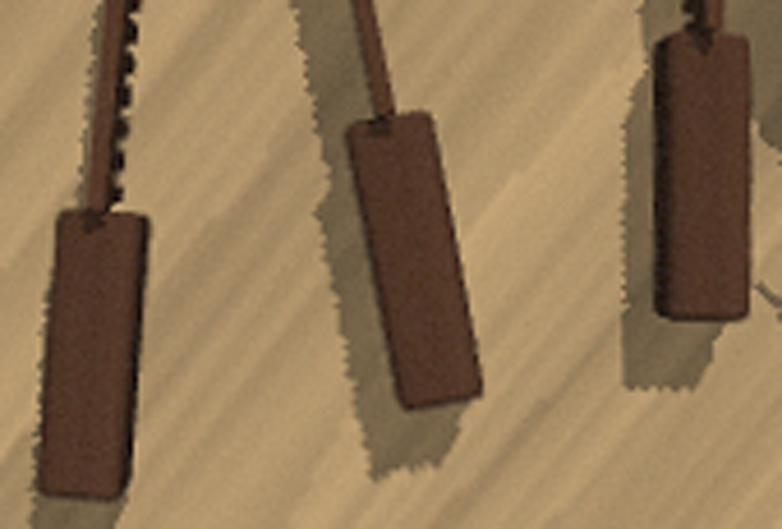

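```bash
cat > combs.py <<'E'
from fit import *
def cfit(T,cor,x0):
    L=[[.04,.012,.024],[.04,-.012,.024],[-.04,-.012,.024],[-.04,.012,.024]]
    return fit([('wrist',np.array(a),b,T) for a,b in zip(cor,L)],x0)
E
python3 - <<'E'
from combs import *
np.set_printoptions(precision=4,suppress=True)
T=np.load('pics/w17.npy');c=lambda u,v:np.array([205+u/4.6-.39,85+v/4.6-.39])
for n,k in dict(A=[(60,212),(142,214),(125,497),(40,494)],B=[(350,125),(432,113),(480,393),(402,407)],C=[(664,37),(746,37),(747,317),(664,319)]).items():
    p,f=cfit(T,[c(*q) for q in k],[.4,-.25,-.9]); print(n,p,np.abs(f).max(), 'grip',wpt(p,[.010,0,0])[:2],'theta',p[2]-np.pi/2)
E
python3 -c "
import sys;sys.argv=['g']
"
```

```text
A [ 0.4265 -0.1726 -1.0027] 1.3556292231958764 grip [ 0.4319 -0.181 ] theta -2.5735116903477904
B [ 0.372  -0.2465 -0.7326] 1.561402060824804 grip [ 0.3794 -0.2531] theta -2.303356729672861
C [ 0.3244 -0.3138 -0.8994] 1.470207486816932 grip [ 0.3307 -0.3216] theta -2.470240298786644
```

```bash
python3 g.py .4319 -.181 .06 -2.5735
```

```text
shift [0.0428, -0.0701, 0.1998] twist 5.0 rows 4.0 q6-> 2.18
```

send_rows(
  motion=[
    [[0.03, -0.05, 0.02], 5],
    [[0.043, -0.07, 0.07], 5],
    [[0.043, -0.07, 0.13], 5],
    [[0.043, -0.07, 0.17], 5],
    [[0.043, -0.07, 0.2], 5],
    [[0.043, -0.07, 0.2], 5],
    [[0.043, -0.07, 0.2], 5],
  ],
)

```text
t: 29.2
tool_pos: [0.4328, -0.1822, 0.0614]
orientation: [2.754, -1.512, 0.002]
force: [0.9, 1.0, 0.6]
opening: 0.0451
```

```bash
python3 snap.py w18;python3 g.py .4319 -.181 .005 -2.5735
```

```text
[[ 5.365e-01 -8.439e-01  1.300e-03  4.328e-01]
 [-8.439e-01 -5.365e-01 -7.000e-04 -1.822e-01]
 [ 1.300e-03 -7.000e-04 -1.000e+00  6.140e-02]
 [ 0.000e+00  0.000e+00  0.000e+00  1.000e+00]] 29.25
shift [-0.0021, 0.0004, 0.057] twist -0.11 rows 1.0 q6-> 2.18
```

View pics/w18.png

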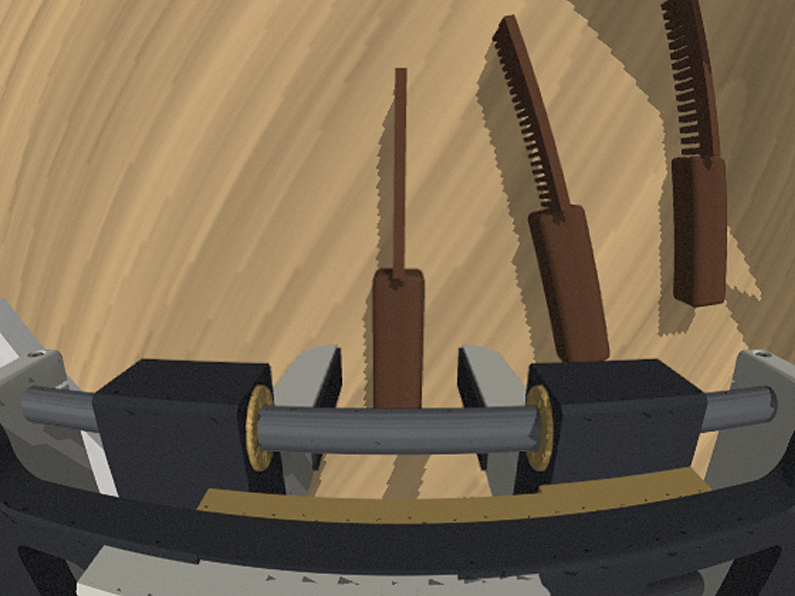

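send_rows(
  motion=[
    [[-0.002, 0, 0.03], 0],
    [[-0.002, 0, 0.05], 0],
    [[-0.002, 0, 0.0565], 0],
    [[-0.002, 0, 0.0565], 0],
    [[-0.002, 0, 0.0565], 0],
  ],
)

```text
t: 29.88
tool_pos: [0.432, -0.1807, 0.005]
orientation: [2.753, -1.513, 0.004]
force: [0.7, 1.1, 0.1]
opening: 0.0446
```

send_rows(
  motion=[
    [[0, 0, 0], 0],
    [[0, 0, 0], 0],
    [[0, 0, 0], 0],
    [[0, 0, 0], 0],
    [[0, 0, 0], 0],
  ],
  jaw=0.0,
  squeeze=35,
)

```text
t: 30.5
tool_pos: [0.4311, -0.1802, 0.0039]
orientation: [-2.753, 1.513, -0.001]
force: [-1.2, 0.9, 4.6]
opening: 0.0237
```

send_rows(
  motion=[
    [[0, 0, -0.03], 0],
    [[0, 0, -0.08], 0],
    [[0, 0, -0.13], 0],
    [[0, 0, -0.15], 0],
    [[0, 0, -0.15], 0],
    [[0, 0, -0.15], 0],
  ],
)

```text
t: 31.25
tool_pos: [0.43, -0.1796, 0.1519]
orientation: [2.753, -1.513, -0.004]
force: [0.2, 0.3, -0.2]
opening: 0.0235
```

```bash
python3 snap.py w19;  python3 - <<'E'
from fit import *
from g import rel
st=np.load('stand.npy'); 
# insert center ~ pocket, slot y
g=wpt(st,[.046-.004-.076,.03+.078,0]); print(g)
rel(g[0],g[1],.10,st[2]-np.pi/2)
E
```

```text
[[ 0.536  -0.8442 -0.0021  0.43  ]
 [-0.8442 -0.536   0.0011 -0.1796]
 [-0.0021  0.0012 -1.      0.1519]
 [ 0.      0.      0.      1.    ]] 31.3
[0.59209954 0.2389661  0.        ]
shift [-0.2662, -0.3614, 0.0518] twist -44.51 rows 8.0 q6-> 2.18
```

View pics/w19.png

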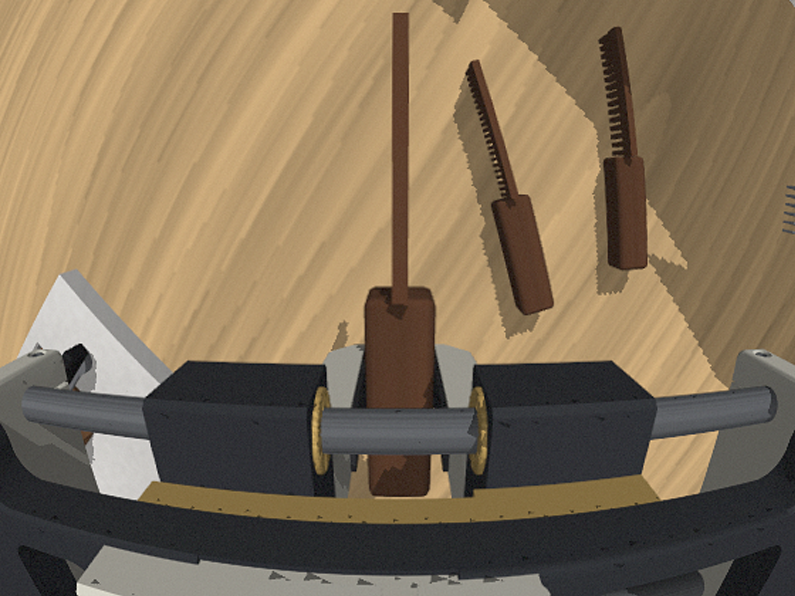

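send_rows(
  motion=[
    [[-0.03, -0.04, 0.0], -6],
    [[-0.06, -0.08, 0.0], -12],
    [[-0.1, -0.13, 0.0], -20],
    [[-0.14, -0.19, 0.0], -28],
    [[-0.18, -0.24, 0.0], -36],
    [[-0.22, -0.3, 0.01], -44.5],
    [[-0.26, -0.35, 0.02], -44.5],
    [[-0.266, -0.361, 0.03], -44.5],
    [[-0.266, -0.361, 0.03], -44.5],
    [[-0.266, -0.361, 0.03], -44.5],
    [[-0.266, -0.361, 0.03], -44.5],
    [[-0.266, -0.361, 0.03], -44.5],
  ],
)

```text
t: 32.8
tool_pos: [0.5933, 0.237, 0.1242]
orientation: [-3.121, 0.36, -0.001]
force: [0.1, -0.7, -1.3]
opening: 0.0238
```

```bash
python3 snap.py w20;python3 g.py .5921 .239 .10 -1.7992;  python3 - <<'E'
from ov import *
overlay('wrist',cv2.imread('pics/w20_raw.png'),(160,0,500,240),2.3,'pics/c20.png',np.load('stand.npy'),np.load('pics/w20.npy'),dx=-.001)
E
```

```text
[[ 9.737e-01 -2.278e-01  8.000e-04  5.933e-01]
 [-2.278e-01 -9.737e-01  2.000e-04  2.370e-01]
 [ 8.000e-04 -3.000e-04 -1.000e+00  1.242e-01]
 [ 0.000e+00  0.000e+00  0.000e+00  1.000e+00]] 32.85
shift [-0.0017, -0.0015, 0.0242] twist -0.07 rows 1.0 q6-> 2.18
```

View pics/c20.png

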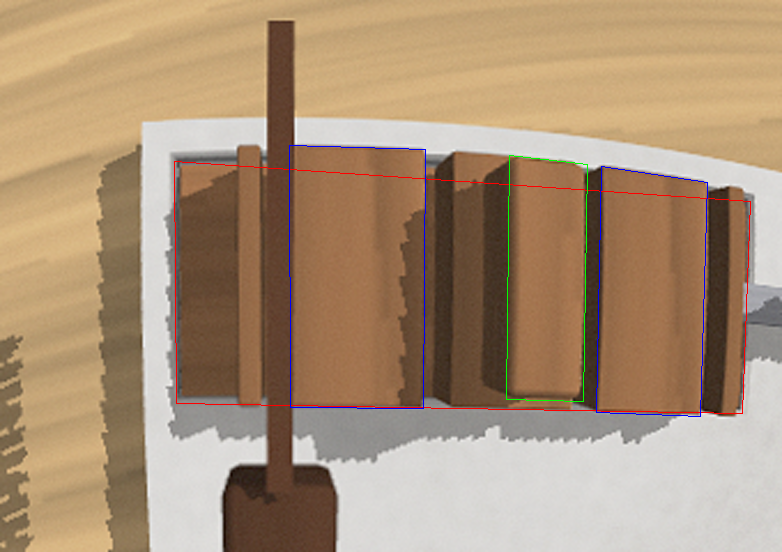

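Run:
```python
from fit import *
T=np.load('pics/w20.npy')
P=onplane('wrist',[[160+281.5/2.3-.3,21/2.3-.3],[160+279.5/2.3-.3,470/2.3-.3]],.1502,T); print((P-T[:3,3])@T[:3,:3])
```

```text
[[ 0.12322184  0.00014785 -0.02587278]
 [ 0.03530004 -0.00026623 -0.02594062]]
```

send_rows(
  motion=[
    [[-0.002, -0.0015, 0.02], 0],
    [[-0.002, -0.0015, 0.024], 0],
    [[-0.002, -0.0015, 0.024], 0],
    [[-0.002, -0.0015, 0.024], 0],
  ],
)

```text
t: 33.35
tool_pos: [0.5916, 0.24, 0.0998]
orientation: [-3.121, 0.358, -0.0]
force: [0.2, -0.5, -0.2]
opening: 0.0235
```

```bash
python3 snap.py w21;python3 g.py .5921 .239 .064 -1.7992;python3 - <<'E'
from ov import *
overlay('wrist',cv2.imread('pics/w21_raw.png'),(160,0,500,240),2.3,'pics/c21.png',np.load('stand.npy'),np.load('pics/w21.npy'),dx=-.001)
E
```

```text
[[ 9.740e-01 -2.264e-01  2.000e-04  5.916e-01]
 [-2.264e-01 -9.740e-01  1.000e-04  2.400e-01]
 [ 2.000e-04 -1.000e-04 -1.000e+00  9.980e-02]
 [ 0.000e+00  0.000e+00  0.000e+00  1.000e+00]] 33.4
shift [0.0005, 0.0009, 0.036] twist 0.0 rows 1.0 q6-> 2.18
```

View pics/c21.png

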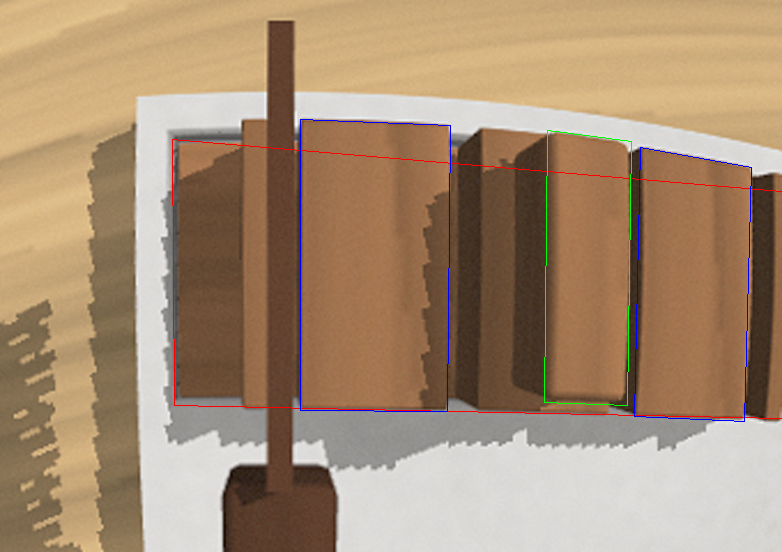

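send_rows(
  motion=[
    [[0, 0.001, 0.02], 0],
    [[0, 0.001, 0.036], 0],
    [[0, 0.001, 0.036], 0],
    [[0, 0.001, 0.036], 0],
  ],
)

```text
t: 33.9
tool_pos: [0.5911, 0.2389, 0.0633]
orientation: [3.121, -0.358, -0.001]
force: [0.9, 0.2, -1.0]
opening: 0.0238
```

```bash
python3 snap.py w22;python3 g.py .5921 .239 .0285 -1.7992;python3 - <<'E'
from ov import *
overlay('wrist',cv2.imread('pics/w22_raw.png'),(160,0,500,240),2.3,'pics/c22.png',np.load('stand.npy'),np.load('pics/w22.npy'),dx=-.001)
E
```

```text
[[ 9.740e-01 -2.264e-01 -6.000e-04  5.911e-01]
 [-2.264e-01 -9.740e-01 -1.000e-04  2.389e-01]
 [-5.000e-04  2.000e-04 -1.000e+00  6.330e-02]
 [ 0.000e+00  0.000e+00  0.000e+00  1.000e+00]] 33.95
shift [0.0005, -0.0001, 0.0354] twist 0.0 rows 1.0 q6-> 2.18
```

View pics/c22.png

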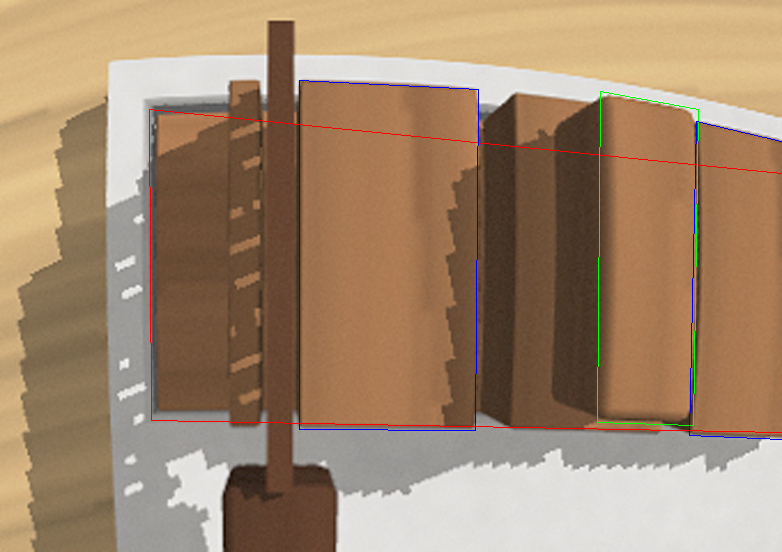

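Blade centred over the slot (281 against the slot's 260–300). Lowering.

send_rows(
  motion=[
    [[0, 0, 0.008], 0],
    [[0, 0, 0.016], 0],
    [[0, 0, 0.024], 0],
    [[0, 0, 0.03], 0],
    [[0, 0, 0.034], 0],
    [[0, 0, 0.0355], 0],
    [[0, 0, 0.0355], 0],
  ],
)

```text
t: 34.83
tool_pos: [0.5915, 0.239, 0.0283]
orientation: [-3.121, 0.358, -0.001]
force: [0.2, -0.0, -0.9]
opening: 0.024
```

send_rows(
  motion=[
    [[0, 0, 0.001], 0],
    [[0, 0, 0.001], 0],
  ],
)

```text
t: 35.08
tool_pos: [0.5917, 0.239, 0.028]
orientation: [-3.121, 0.358, -0.001]
force: [-2.9, -1.5, 5.1]
opening: 0.0237
```

send_rows(
  motion=[
    [[0, 0, 0], 0],
    [[0, 0, 0], 0],
    [[0, 0, 0], 0],
    [[0, 0, -0.01], 0],
    [[0, 0, -0.04], 0],
    [[0, 0, -0.09], 0],
    [[0, 0, -0.15], 0],
    [[0, 0, -0.17], 0],
    [[0, 0, -0.17], 0],
    [[0, 0, -0.17], 0],
  ],
  jaw=0.034,
)

```text
t: 36.33
tool_pos: [0.5901, 0.2385, 0.1946]
orientation: [3.12, -0.358, -0.005]
force: [-0.1, -0.2, -1.4]
opening: 0.0339
```

```bash
python3 snap.py w23;python3 - <<'E'
from ov import *
overlay('wrist',cv2.imread('pics/w23_raw.png'),(160,40,500,250),2.3,'pics/c23.png',np.load('stand.npy'),np.load('pics/w23.npy'),dx=-.001)
im=eyes.read_camera('side')[:,:,::-1]; cv2.imwrite('pics/side23.png',im); crop('pics/side23.png',250,130,370,235,6,'pics/side23c.png')
E
```

```text
[[ 0.974  -0.2264 -0.0033  0.5901]
 [-0.2264 -0.974  -0.0011  0.2385]
 [-0.003   0.0018 -1.      0.1946]
 [ 0.      0.      0.      1.    ]] 36.375
```

View pics/c23.png

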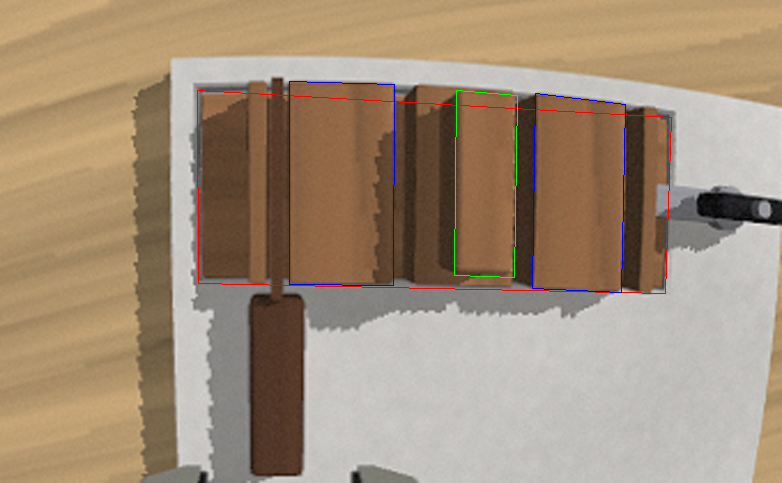

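View pics/side23c.png

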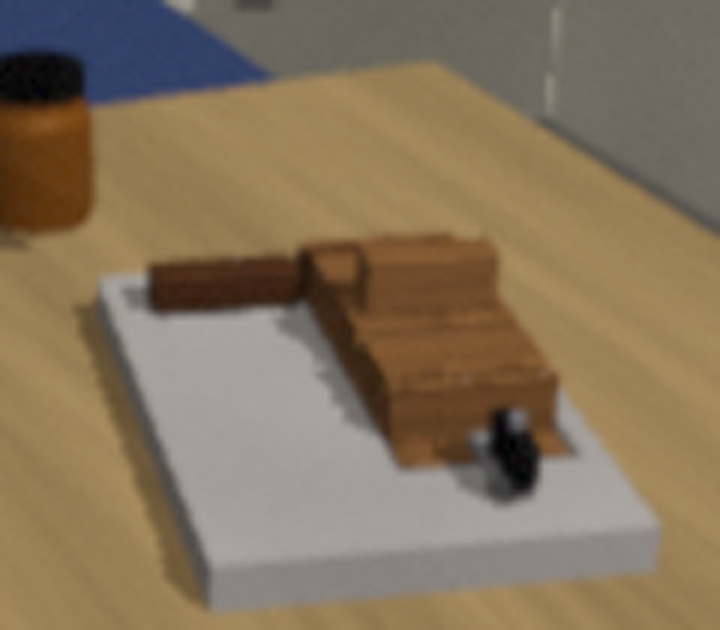

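Comb A is in its slot, flat and aligned. On to comb B; I'll look again first in case it was knocked.

```bash
python3 g.py .35 -.19 .26 -2.4
```

```text
shift [-0.1368, 0.4718, -0.0643] twist 34.42 rows 8.0 q6-> 1.9
```

send_rows(
  motion=[
    [[-0.01, 0.05, -0.05], 4],
    [[-0.03, 0.11, -0.064], 9],
    [[-0.05, 0.17, -0.064], 14],
    [[-0.07, 0.23, -0.064], 19],
    [[-0.085, 0.29, -0.064], 24],
    [[-0.1, 0.35, -0.064], 29],
    [[-0.12, 0.41, -0.064], 34],
    [[-0.137, 0.472, -0.064], 34.4],
    [[-0.137, 0.472, -0.064], 34.4],
    [[-0.137, 0.472, -0.064], 34.4],
    [[-0.137, 0.472, -0.064], 34.4],
    [[-0.137, 0.472, -0.064], 34.4],
  ],
  jaw=0.045,
)

```text
t: 37.92
tool_pos: [0.3516, -0.1886, 0.2609]
orientation: [-2.877, 1.261, 0.001]
force: [0.3, 0.6, 0.4]
opening: 0.0451
```

```bash
python3 snap.py w24
python3 - <<'E'
from h import *
crop('pics/w24_raw.png',180,15,430,205,3,'pics/c24.png')
E
```

```text
[[ 6.777e-01 -7.354e-01 -3.000e-04  3.516e-01]
 [-7.354e-01 -6.777e-01  5.000e-04 -1.886e-01]
 [-6.000e-04 -2.000e-04 -1.000e+00  2.609e-01]
 [ 0.000e+00  0.000e+00  0.000e+00  1.000e+00]] 37.975
```

View pics/c24.png

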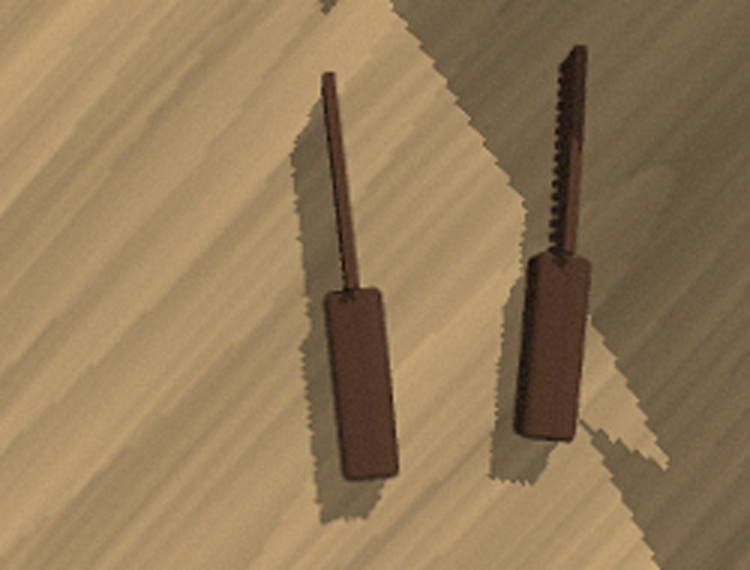

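Run:
```python
from combs import *
from g import rel
np.set_printoptions(precision=4,suppress=True)
T=np.load('pics/w24.npy');c=lambda u,v:np.array([180+u/3-.33,15+v/3-.33])
for n,k in dict(B=[(326,292),(380,288),(398,476),(345,480)],C=[(537,255),(590,258),(574,440),(520,434)]).items():
    p,f=cfit(T,[c(*q) for q in k],[.38,-.27,-.8]); g=wpt(p,[.011,0,0])[:2];print(n,p,np.abs(f).max(), 'grip',g,'theta',p[2]-np.pi/2); rel(g[0],g[1],.06,p[2]-np.pi/2)
```

```text
B [ 0.3721 -0.246  -0.7241] 0.8557239297857961 grip [ 0.3803 -0.2533] theta -2.294898793696888
shift [0.0671, 0.0226, 0.2009] twist -5.85 rows 4.0 q6-> 1.71
C [ 0.3245 -0.3144 -0.9013] 2.08841658600511 grip [ 0.3313 -0.3231] theta -2.4720658098061574
shift [0.0852, 0.106, 0.2009] twist 4.3 rows 4.0 q6-> 1.7
```

send_rows(
  motion=[
    [[0.05, 0.02, 0.03], -5.8],
    [[0.067, 0.0225, 0.08], -5.8],
    [[0.067, 0.0225, 0.14], -5.8],
    [[0.067, 0.0225, 0.18], -5.8],
    [[0.067, 0.0225, 0.2], -5.8],
    [[0.067, 0.0225, 0.2], -5.8],
    [[0.067, 0.0225, 0.2], -5.8],
  ],
)

```text
t: 38.85
tool_pos: [0.3805, -0.2546, 0.0622]
orientation: [2.936, -1.116, 0.002]
force: [-0.1, -0.7, -0.3]
opening: 0.0448
```

```bash
python3 snap.py w25;python3 g.py .3803 -.2533 .005 -2.2949
```

```text
[[ 7.474e-01 -6.644e-01  1.100e-03  3.805e-01]
 [-6.644e-01 -7.474e-01 -9.000e-04 -2.546e-01]
 [ 1.500e-03 -1.000e-04 -1.000e+00  6.220e-02]
 [ 0.000e+00  0.000e+00  0.000e+00  1.000e+00]] 38.9
shift [-0.0015, -0.0008, 0.0576] twist -0.16 rows 1.0 q6-> 1.71
```

View pics/w25.png

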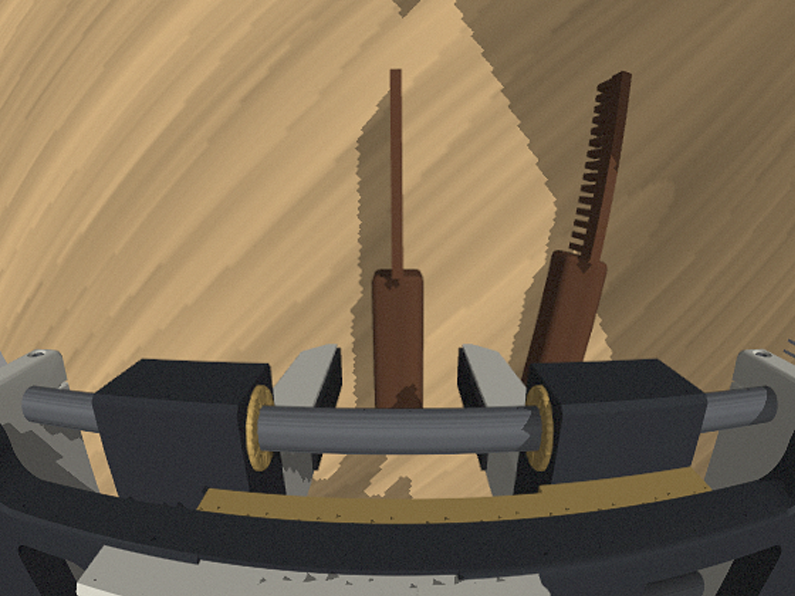

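send_rows(
  motion=[
    [[-0.0015, -0.001, 0.03], 0],
    [[-0.0015, -0.001, 0.05], 0],
    [[-0.0015, -0.001, 0.057], 0],
    [[-0.0015, -0.001, 0.057], 0],
    [[-0.0015, -0.001, 0.057], 0],
  ],
)

```text
t: 39.52
tool_pos: [0.38, -0.2534, 0.0054]
orientation: [2.935, -1.118, 0.003]
force: [1.1, -0.7, 0.3]
opening: 0.0449
```

send_rows(
  motion=[
    [[0, 0, 0], 0],
    [[0, 0, 0], 0],
    [[0, 0, 0], 0],
    [[0, 0, 0], 0],
    [[0, 0, 0], 0],
  ],
  jaw=0.0,
  squeeze=35,
)

```text
t: 40.15
tool_pos: [0.3793, -0.2528, 0.0044]
orientation: [2.936, -1.118, 0.001]
force: [-0.8, -0.1, 4.2]
opening: 0.0236
```

send_rows(
  motion=[
    [[0, 0, -0.03], 0],
    [[0, 0, -0.08], 0],
    [[0, 0, -0.13], 0],
    [[0, 0, -0.15], 0],
    [[0, 0, -0.15], 0],
    [[0, 0, -0.15], 0],
  ],
)

```text
t: 40.9
tool_pos: [0.3784, -0.252, 0.1524]
orientation: [-2.935, 1.118, 0.003]
force: [-0.2, -0.5, -1.2]
opening: 0.0239
```

Run:
```python
from fit import *
from g import rel
st=np.load('stand.npy'); 
g=wpt(st,[.046-.004-.0755,.03+.026,0]); print(g)
rel(g[0],g[1],.12,st[2]-np.pi/2)
```

```text
[0.58081495 0.18820284 0.        ]
shift [-0.1416, -0.4634, 0.0327] twist -28.61 rows 8.0 q6-> 2.11
```

send_rows(
  motion=[
    [[-0.02, -0.06, 0.0], -4],
    [[-0.036, -0.12, 0.0], -8],
    [[-0.055, -0.18, 0.0], -12],
    [[-0.073, -0.24, 0.0], -17],
    [[-0.092, -0.3, 0.0], -22],
    [[-0.11, -0.36, 0.01], -28.6],
    [[-0.128, -0.42, 0.02], -28.6],
    [[-0.1415, -0.463, 0.03], -28.6],
    [[-0.1415, -0.463, 0.03], -28.6],
    [[-0.1415, -0.463, 0.03], -28.6],
    [[-0.1415, -0.463, 0.03], -28.6],
    [[-0.1415, -0.463, 0.03], -28.6],
  ],
)

```text
t: 42.4
tool_pos: [0.5815, 0.1862, 0.1245]
orientation: [-3.121, 0.36, -0.001]
force: [-0.5, -0.3, -1.9]
opening: 0.0238
```

```bash
python3 snap.py w26;python3 g.py .5808 .1882 .07 -1.7992;  python3 - <<'E'
from ov import *
overlay('wrist',cv2.imread('pics/w26_raw.png'),(110,0,450,240),2.3,'pics/c26.png',np.load('stand.npy'),np.load('pics/w26.npy'),dx=-.001)
E
```

```text
[[ 9.737e-01 -2.279e-01  6.000e-04  5.815e-01]
 [-2.279e-01 -9.737e-01  1.000e-04  1.862e-01]
 [ 6.000e-04 -2.000e-04 -1.000e+00  1.245e-01]
 [ 0.000e+00  0.000e+00  0.000e+00  1.000e+00]] 42.45
shift [-0.0012, -0.0016, 0.0546] twist -0.08 rows 1.0 q6-> 2.11
```

View pics/c26.png

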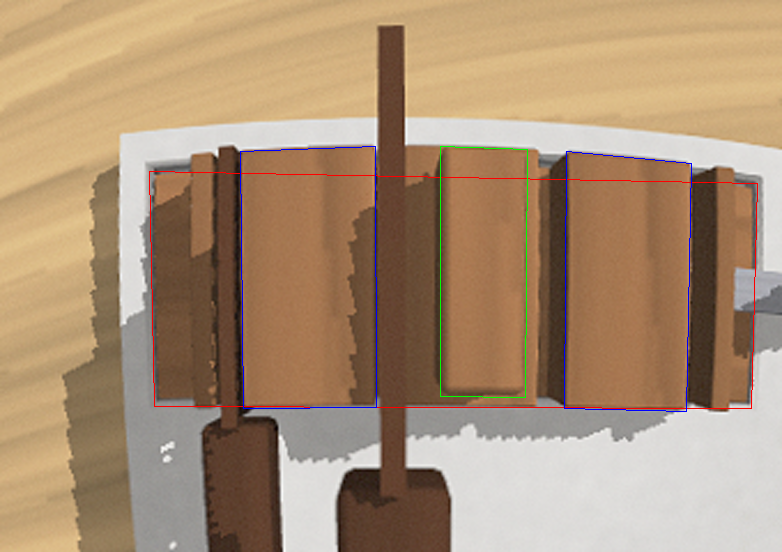

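send_rows(
  motion=[
    [[-0.001, -0.0012, 0.03], 0],
    [[-0.001, -0.0012, 0.055], 0],
    [[-0.001, -0.0012, 0.061], 0],
    [[-0.001, -0.0012, 0.061], 0],
    [[-0.001, -0.0012, 0.061], 0],
  ],
)

```text
t: 43.08
tool_pos: [0.5818, 0.1887, 0.0647]
orientation: [-3.12, 0.358, -0.004]
force: [0.1, -0.1, -0.0]
opening: 0.0236
```

```bash
python3 snap.py w27;python3 g.py .5808 .1882 .0285 -1.7992;  python3 - <<'E'
from ov import *
overlay('wrist',cv2.imread('pics/w27_raw.png'),(110,0,450,240),2.3,'pics/c27.png',np.load('stand.npy'),np.load('pics/w27.npy'),dx=-.001)
E
```

```text
[[ 9.740e-01 -2.266e-01  2.400e-03  5.818e-01]
 [-2.266e-01 -9.740e-01  5.000e-04  1.887e-01]
 [ 2.200e-03 -1.100e-03 -1.000e+00  6.470e-02]
 [ 0.000e+00  0.000e+00  0.000e+00  1.000e+00]] 43.125
shift [-0.0009, 0.0008, 0.0362] twist -0.01 rows 1.0 q6-> 2.11
```

View pics/c27.png

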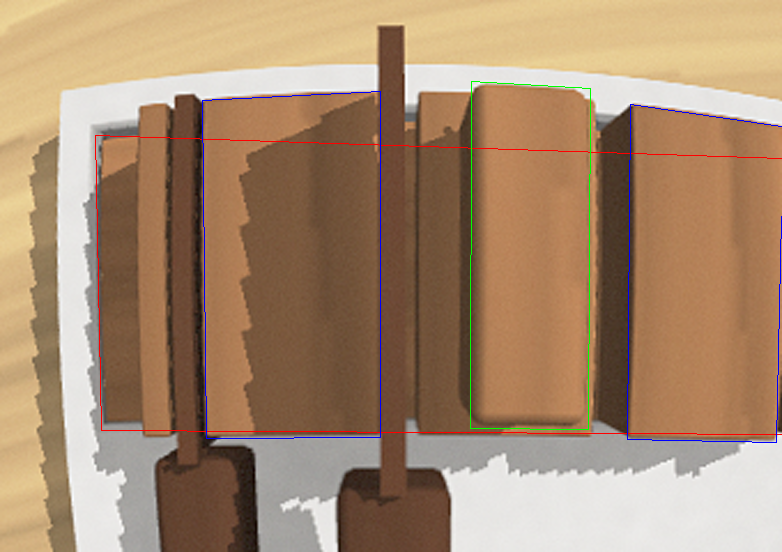

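send_rows(
  motion=[
    [[-0.001, 0.0012, 0], 0],
    [[-0.001, 0.0012, 0], 0],
    [[-0.001, 0.0012, 0], 0],
  ],
)

```text
t: 43.5
tool_pos: [0.5795, 0.1877, 0.0632]
orientation: [-3.121, 0.358, -0.0]
force: [-0.4, -1.3, -0.5]
opening: 0.0234
```

```bash
python3 snap.py w28;python3 g.py .5808 .1882 .0285 -1.7992;  python3 - <<'E'
from ov import *
overlay('wrist',cv2.imread('pics/w28_raw.png'),(110,0,450,240),2.3,'pics/c28.png',np.load('stand.npy'),np.load('pics/w28.npy'),dx=-.001)
E
```

```text
[[ 9.740e-01 -2.264e-01  2.000e-04  5.795e-01]
 [-2.264e-01 -9.740e-01  0.000e+00  1.877e-01]
 [ 2.000e-04 -1.000e-04 -1.000e+00  6.320e-02]
 [ 0.000e+00  0.000e+00  0.000e+00  1.000e+00]] 43.55
shift [0.0012, -0.0008, 0.0346] twist -0.0 rows 1.0 q6-> 2.11
```

View pics/c28.png

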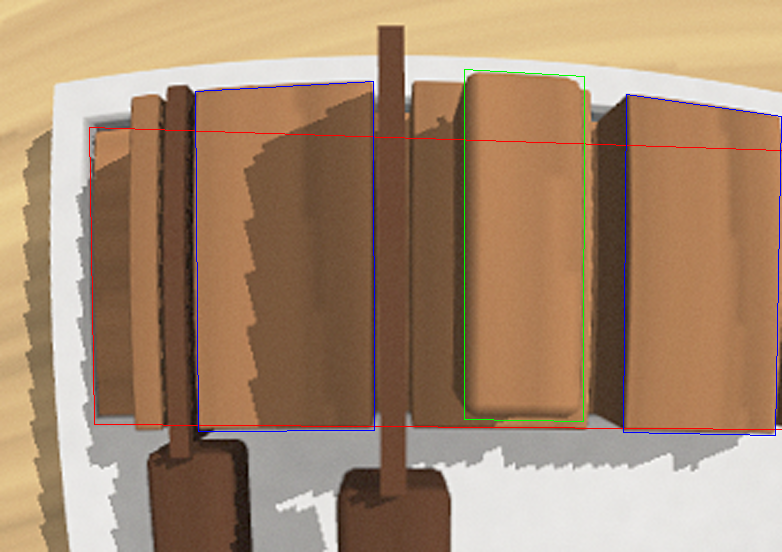

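send_rows(
  motion=[
    [[0.001, -0.0, 0.008], 0],
    [[0.001, 0, 0.016], 0],
    [[0.001, 0, 0.024], 0],
    [[0.001, 0, 0.03], 0],
    [[0.001, 0, 0.034], 0],
    [[0.001, 0, 0.0355], 0],
    [[0.001, 0, 0.0355], 0],
  ],
)

```text
t: 44.42
tool_pos: [0.5806, 0.1875, 0.0284]
orientation: [-3.121, 0.358, -0.0]
force: [-4.7, -1.3, 5.3]
opening: 0.0235
```

send_rows(
  motion=[
    [[0, 0, 0], 0],
    [[0, 0, 0], 0],
    [[0, 0, 0], 0],
    [[0, 0, -0.01], 0],
    [[0, 0, -0.04], 0],
    [[0, 0, -0.09], 0],
    [[0, 0, -0.15], 0],
    [[0, 0, -0.17], 0],
    [[0, 0, -0.17], 0],
    [[0, 0, -0.17], 0],
  ],
  jaw=0.034,
)

```text
t: 45.68
tool_pos: [0.5793, 0.1872, 0.1952]
orientation: [3.12, -0.358, -0.005]
force: [-0.7, -0.6, -0.6]
opening: 0.0343
```

```bash
python3 snap.py w29;python3 g.py .35 -.19 .26 -2.47;python3 - <<'E'
from ov import *
overlay('wrist',cv2.imread('pics/w29_raw.png'),(110,40,450,250),2.3,'pics/c29.png',np.load('stand.npy'),np.load('pics/w29.npy'),dx=-.001)
im=eyes.read_camera('side')[:,:,::-1]; cv2.imwrite('pics/side29.png',im); crop('pics/side29.png',250,130,370,235,6,'pics/side29c.png')
E
```

```text
[[ 9.740e-01 -2.265e-01 -3.200e-03  5.793e-01]
 [-2.265e-01 -9.740e-01 -8.000e-04  1.872e-01]
 [-3.000e-03  1.500e-03 -1.000e+00  1.952e-01]
 [ 0.000e+00  0.000e+00  0.000e+00  1.000e+00]] 45.725
shift [-0.1379, 0.4193, -0.0639] twist 38.43 rows 8.0 q6-> 1.97
```

View pics/c29.png

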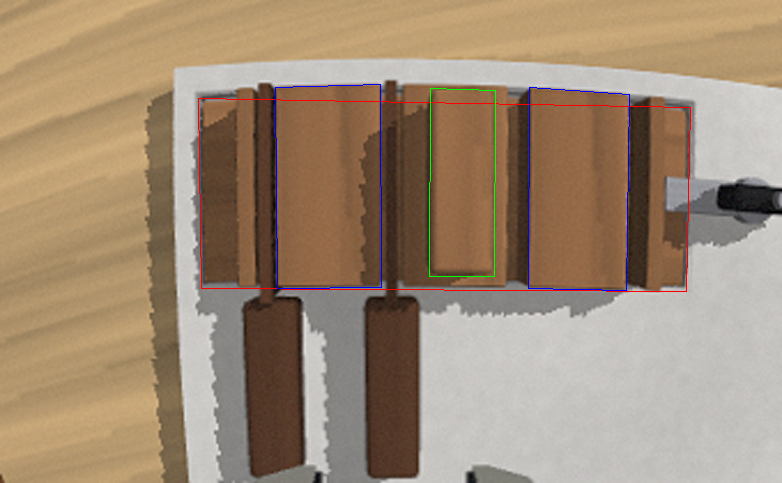

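View pics/side29c.png

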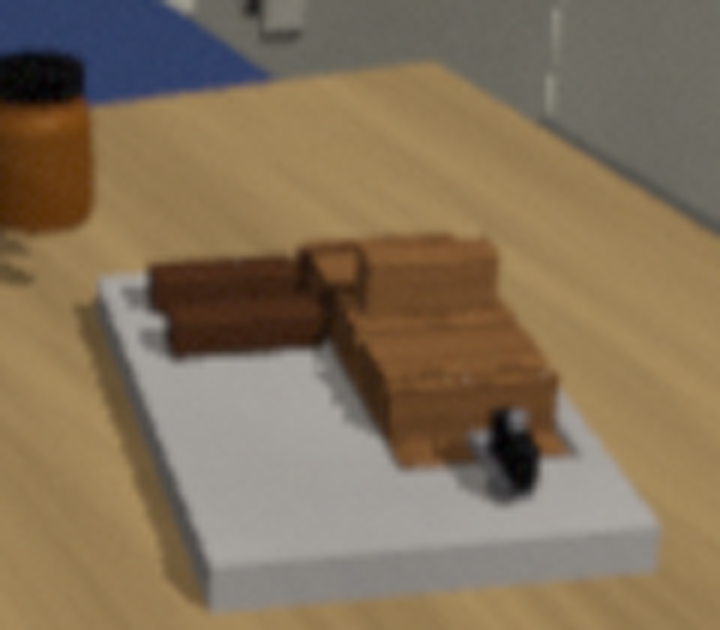

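Comb B is in too. Now comb C.

send_rows(
  motion=[
    [[-0.01, 0.05, -0.05], 4],
    [[-0.03, 0.11, -0.064], 9],
    [[-0.05, 0.17, -0.064], 14],
    [[-0.07, 0.23, -0.064], 19],
    [[-0.085, 0.29, -0.064], 24],
    [[-0.1, 0.35, -0.064], 30],
    [[-0.12, 0.4, -0.064], 38.4],
    [[-0.138, 0.419, -0.064], 38.4],
    [[-0.138, 0.419, -0.064], 38.4],
    [[-0.138, 0.419, -0.064], 38.4],
    [[-0.138, 0.419, -0.064], 38.4],
  ],
  jaw=0.045,
)

```text
t: 47.15
tool_pos: [0.3517, -0.1886, 0.2611]
orientation: [-2.831, 1.362, 0.001]
force: [-0.2, 0.2, 0.2]
opening: 0.0449
```

```bash
python3 snap.py w30
python3 - <<'E'
from h import *
crop('pics/w30_raw.png',240,15,440,205,3,'pics/c30.png')
E
```

```text
[[ 6.240e-01 -7.814e-01 -6.000e-04  3.517e-01]
 [-7.814e-01 -6.240e-01  7.000e-04 -1.886e-01]
 [-9.000e-04  0.000e+00 -1.000e+00  2.611e-01]
 [ 0.000e+00  0.000e+00  0.000e+00  1.000e+00]] 47.2
```

View pics/c30.png

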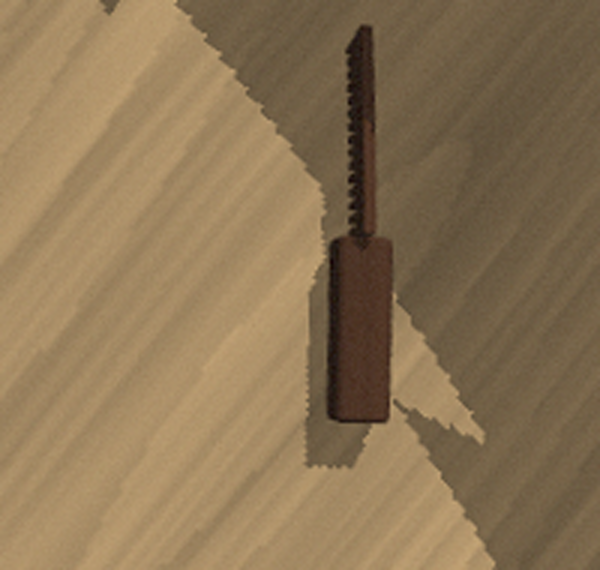

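Run:
```python
from combs import *
from g import rel
np.set_printoptions(precision=4,suppress=True)
T=np.load('pics/w30.npy');c=lambda u,v:np.array([240+u/3-.33,15+v/3-.33])
p,f=cfit(T,[c(*q) for q in [(338,237),(393,237),(389,422),(335,420)]],[.32,-.31,-.8]); g=wpt(p,[.011,0,0])[:2];print(p,np.abs(f).max(), 'grip',g,'theta',p[2]-np.pi/2); rel(g[0],g[1],.06,p[2]-np.pi/2)
```

```text
[ 0.324  -0.3147 -0.9016] 1.465936647990162 grip [ 0.3309 -0.3234] theta -2.4724075299964867
shift [0.0924, 0.1003, 0.2012] twist 0.28 rows 4.0 q6-> 1.7
```

send_rows(
  motion=[
    [[0.04, 0.045, 0.01], 0.3],
    [[0.075, 0.08, 0.04], 0.3],
    [[0.0925, 0.1, 0.09], 0.3],
    [[0.0925, 0.1, 0.15], 0.3],
    [[0.0925, 0.1, 0.19], 0.3],
    [[0.0925, 0.1, 0.2], 0.3],
    [[0.0925, 0.1, 0.2], 0.3],
    [[0.0925, 0.1, 0.2], 0.3],
  ],
)

```text
t: 48.2
tool_pos: [0.3319, -0.3253, 0.0639]
orientation: [2.825, -1.37, 0.005]
force: [0.9, 0.1, 0.2]
opening: 0.0448
```

```bash
python3 snap.py w31;python3 g.py .3309 -.3234 .005 -2.4724
```

```text
[[ 6.190e-01 -7.854e-01  2.300e-03  3.319e-01]
 [-7.854e-01 -6.190e-01 -2.800e-03 -3.253e-01]
 [ 3.700e-03 -1.000e-04 -1.000e+00  6.390e-02]
 [ 0.000e+00  0.000e+00  0.000e+00  1.000e+00]] 48.25
shift [-0.0024, -0.0004, 0.0589] twist -0.1 rows 1.0 q6-> 1.7
```

View pics/w31.png

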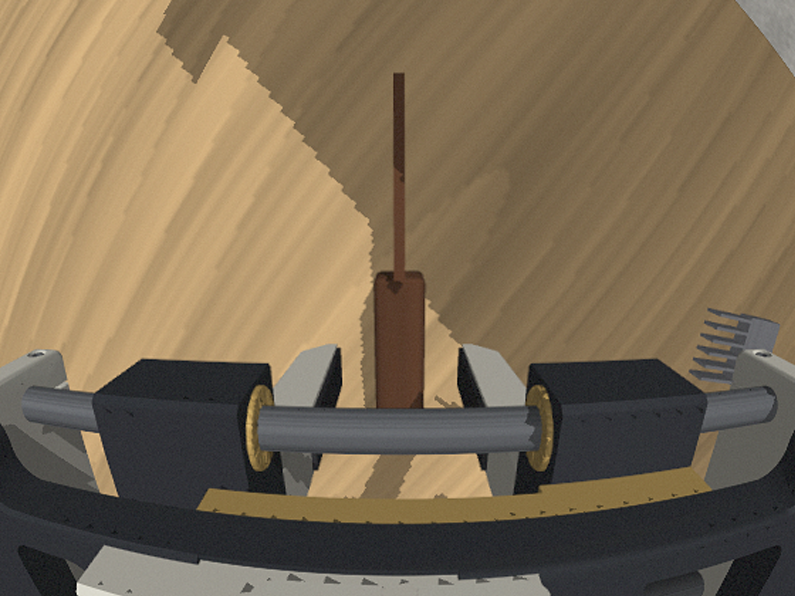

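send_rows(
  motion=[
    [[-0.001, 0, 0.03], 0],
    [[-0.001, 0, 0.05], 0],
    [[-0.001, 0, 0.0575], 0],
    [[-0.001, 0, 0.0575], 0],
    [[-0.001, 0, 0.0575], 0],
    [[-0.001, 0, 0.0575], 0],
  ],
)

```text
t: 49.0
tool_pos: [0.3304, -0.324, 0.0051]
orientation: [2.826, -1.372, 0.002]
force: [0.2, 0.8, 0.3]
opening: 0.0452
```

send_rows(
  motion=[
    [[0, 0, 0], 0],
    [[0, 0, 0], 0],
    [[0, 0, 0], 0],
    [[0, 0, 0], 0],
    [[0, 0, 0], 0],
  ],
  jaw=0.0,
  squeeze=35,
)

```text
t: 49.62
tool_pos: [0.3299, -0.3233, 0.0042]
orientation: [-2.826, 1.372, -0.0]
force: [0.1, 0.7, 2.2]
opening: 0.0237
```

send_rows(
  motion=[
    [[0, 0, -0.03], 0],
    [[0, 0, -0.08], 0],
    [[0, 0, -0.13], 0],
    [[0, 0, -0.15], 0],
    [[0, 0, -0.15], 0],
    [[0, 0, -0.15], 0],
  ],
)

```text
t: 50.38
tool_pos: [0.3293, -0.3226, 0.1525]
orientation: [-2.825, 1.372, 0.003]
force: [-0.1, -0.1, -1.7]
opening: 0.0236
```

Run:
```python
from fit import *
from g import rel
st=np.load('stand.npy'); 
g=wpt(st,[.046-.004-.0755,.03-.026,0]); print(g)
rel(g[0],g[1],.12,st[2]-np.pi/2)
```

```text
[0.56904335 0.13755277 0.        ]
shift [-0.2132, -0.473, 0.0329] twist -38.71 rows 9.0 q6-> 2.04
```

send_rows(
  motion=[
    [[-0.024, -0.053, 0.0], -4],
    [[-0.047, -0.105, 0.0], -8],
    [[-0.07, -0.158, 0.0], -13],
    [[-0.095, -0.21, 0.0], -18],
    [[-0.118, -0.263, 0.0], -24],
    [[-0.142, -0.315, 0.01], -30],
    [[-0.165, -0.37, 0.02], -38.7],
    [[-0.19, -0.42, 0.03], -38.7],
    [[-0.213, -0.473, 0.03], -38.7],
    [[-0.213, -0.473, 0.03], -38.7],
    [[-0.213, -0.473, 0.03], -38.7],
    [[-0.213, -0.473, 0.03], -38.7],
  ],
)

```text
t: 51.88
tool_pos: [0.569, 0.1354, 0.1234]
orientation: [3.12, -0.36, -0.002]
force: [-0.1, -0.0, -1.5]
opening: 0.0236
```

send_rows(
  motion=[
    [[0, 0, 0], 0],
    [[0, 0, 0], 0],
  ],
)

```text
t: 52.12
tool_pos: [0.5698, 0.1359, 0.1245]
orientation: [-3.121, 0.36, -0.001]
force: [0.6, -0.6, -0.7]
opening: 0.0243
```

```bash
python3 snap.py w32;python3 g.py .569 .1376 .063 -1.7992;  python3 - <<'E'
from ov import *
overlay('wrist',cv2.imread('pics/w32_raw.png'),(110,0,450,240),2.3,'pics/c32.png',np.load('stand.npy'),np.load('pics/w32.npy'),dx=-.001)
E
```

```text
[[ 9.738e-01 -2.276e-01  6.000e-04  5.698e-01]
 [-2.276e-01 -9.738e-01  0.000e+00  1.359e-01]
 [ 5.000e-04 -2.000e-04 -1.000e+00  1.245e-01]
 [ 0.000e+00  0.000e+00  0.000e+00  1.000e+00]] 52.175
shift [-0.0012, -0.0013, 0.0615] twist -0.05 rows 1.0 q6-> 2.04
```

View pics/c32.png

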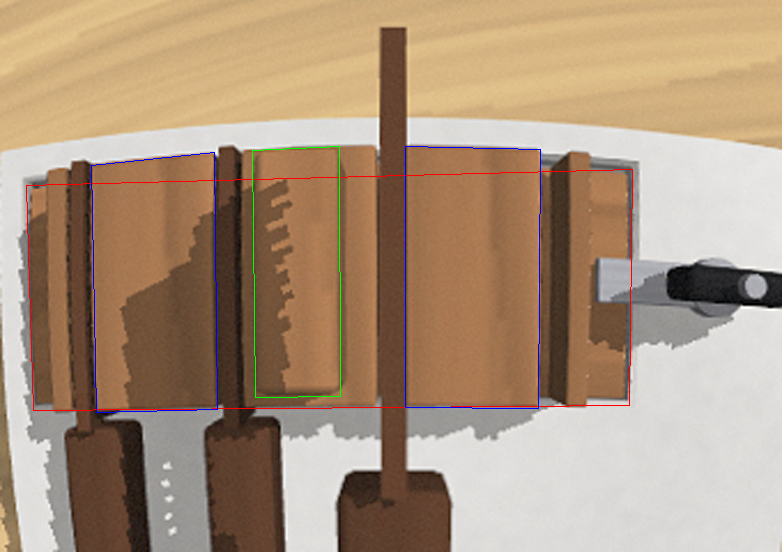

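send_rows(
  motion=[
    [[-0.001, -0.0005, 0.03], 0],
    [[-0.001, -0.0005, 0.055], 0],
    [[-0.001, -0.0005, 0.061], 0],
    [[-0.001, -0.0005, 0.061], 0],
    [[-0.001, -0.0005, 0.061], 0],
    [[-0.001, -0.0005, 0.061], 0],
  ],
)

```text
t: 52.92
tool_pos: [0.5698, 0.1375, 0.0644]
orientation: [-3.121, 0.358, -0.003]
force: [-0.1, 0.1, -0.5]
opening: 0.0236
```

```bash
python3 snap.py w33;python3 g.py .569 .1376 .0285 -1.7992;  python3 - <<'E'
from ov import *
overlay('wrist',cv2.imread('pics/w33_raw.png'),(110,0,450,240),2.3,'pics/c33.png',np.load('stand.npy'),np.load('pics/w33.npy'),dx=-.001)
E
```

```text
[[ 9.740e-01 -2.264e-01  2.000e-03  5.698e-01]
 [-2.264e-01 -9.740e-01  3.000e-04  1.375e-01]
 [ 1.900e-03 -7.000e-04 -1.000e+00  6.440e-02]
 [ 0.000e+00  0.000e+00  0.000e+00  1.000e+00]] 52.975
shift [-0.0007, 0.0, 0.0356] twist -0.0 rows 1.0 q6-> 2.04
```

View pics/c33.png

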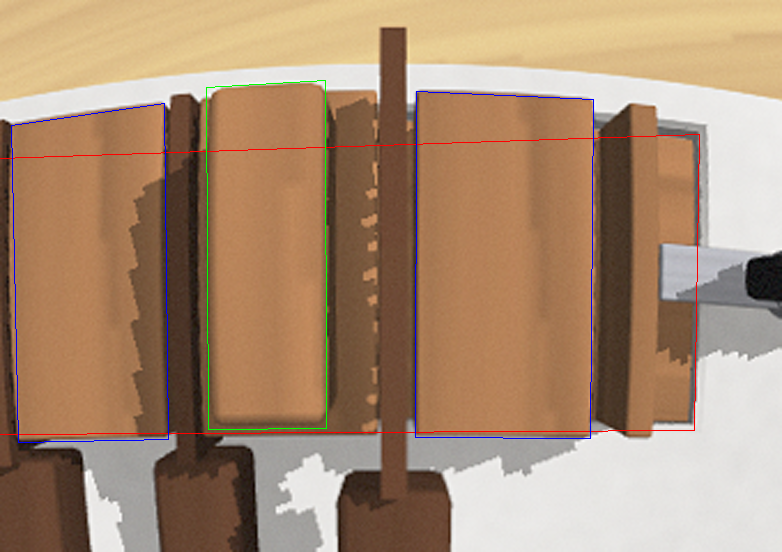

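send_rows(
  motion=[
    [[0, 0.0007, 0], 0],
    [[0, 0.0007, 0], 0],
    [[0, 0.0007, 0.008], 0],
    [[0, 0.0007, 0.016], 0],
    [[0, 0.0007, 0.024], 0],
    [[0, 0.0007, 0.03], 0],
    [[0, 0.0007, 0.034], 0],
    [[0, 0.0007, 0.036], 0],
    [[0, 0.0007, 0.036], 0],
  ],
)

```text
t: 54.1
tool_pos: [0.5689, 0.1367, 0.0282]
orientation: [-3.121, 0.358, 0.0]
force: [-5.3, -0.4, 8.8]
opening: 0.0239
```

send_rows(
  motion=[
    [[0, 0, 0], 0],
    [[0, 0, 0], 0],
    [[0, 0, 0], 0],
    [[0, 0, -0.01], 0],
    [[0, 0, -0.04], 0],
    [[0, 0, -0.09], 0],
    [[0, 0, -0.15], 0],
    [[0, 0, -0.17], 0],
    [[0, 0, -0.17], 0],
    [[0, 0, -0.17], 0],
    [[0, 0, -0.17], 0],
    [[0, 0, -0.17], 0],
  ],
  jaw=0.034,
)

```text
t: 55.6
tool_pos: [0.5679, 0.1366, 0.1954]
orientation: [3.12, -0.358, -0.004]
force: [-0.2, 0.1, 0.8]
opening: 0.0342
```

```bash
python3 snap.py w34;python3 - <<'E'
from ov import *
overlay('wrist',cv2.imread('pics/w34_raw.png'),(110,40,450,250),2.3,'pics/c34.png',np.load('stand.npy'),np.load('pics/w34.npy'),dx=-.001)
for n,b in (('side',(250,130,370,235)),('scene',(215,210,345,320))):
    im=eyes.read_camera(n)[:,:,::-1]; cv2.imwrite(f'pics/{n}34.png',im); crop(f'pics/{n}34.png',*b,6,f'pics/{n}34c.png')
E
```

```text
[[ 9.740e-01 -2.265e-01 -2.700e-03  5.679e-01]
 [-2.265e-01 -9.740e-01 -4.000e-04  1.366e-01]
 [-2.600e-03  1.000e-03 -1.000e+00  1.954e-01]
 [ 0.000e+00  0.000e+00  0.000e+00  1.000e+00]] 55.65
```

View pics/c34.png

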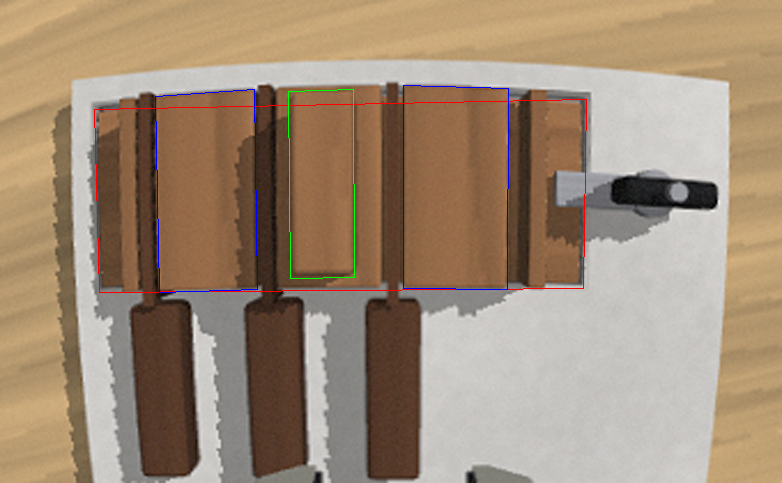

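View pics/side34c.png

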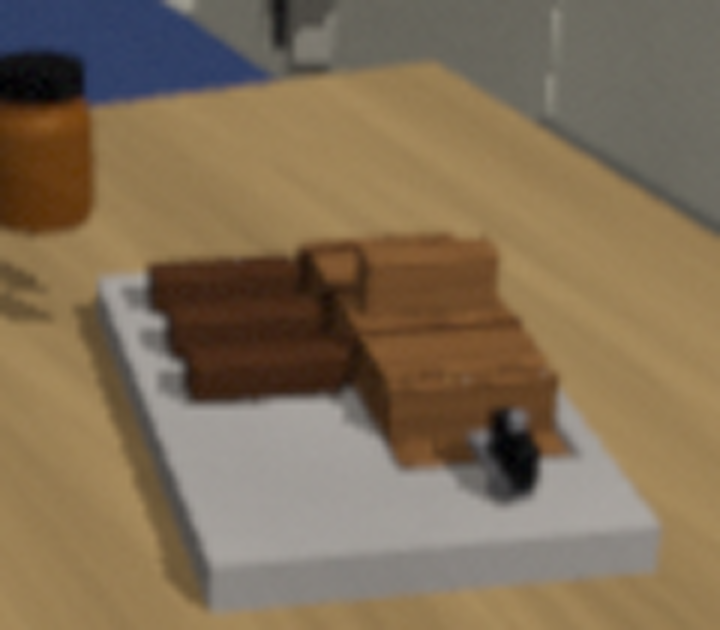

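View pics/scene34c.png

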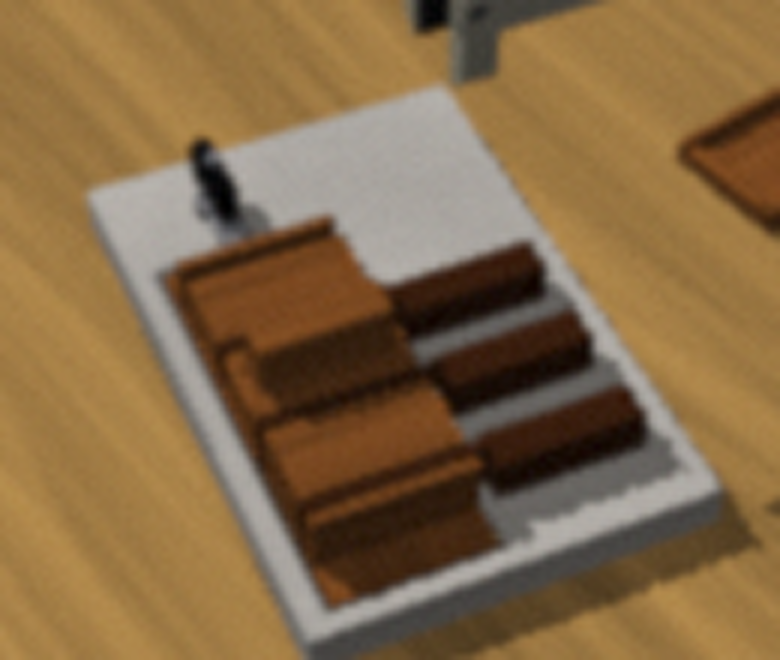

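View pics/scene34.png

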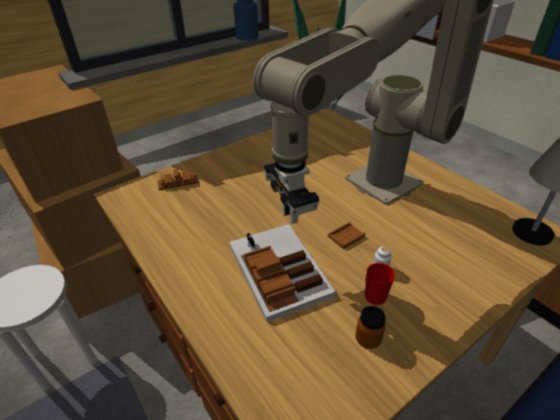

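View pics/side34.png

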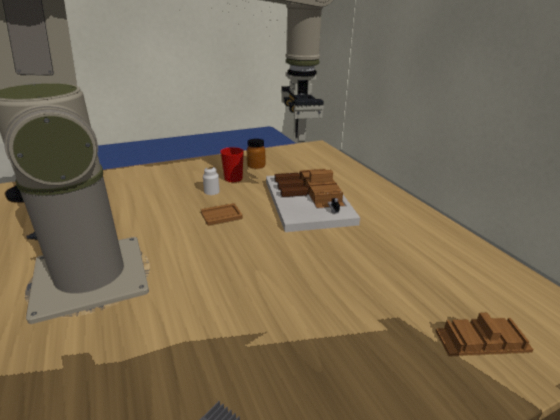

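```bash
python3 -c "
from plant import ticket
print(ticket.close_job())"
```

```text
the job is handed in; nothing more can be done
None
```

The job is finished and handed in at about 56 s. The insert is seated, the wing nut is tight, and the three combs present each stand in their own slot. No verdict came back on hand-in.

- **Insert:** I seated the larger, four-slot insert. It slipped in the grip on the way over, and the first release left its back edge about 6 mm up on the pocket's lip. Pressing on the rib did not free it, so I pushed the base forward until it dropped in. Its outline then matched the model in all three cameras, level and about 1 mm forward of centre.
- **Wing nut:** I turned it about 182° clockwise in two grips until the torque rose at the stop. The tongue lies over the insert's bare end.
- **Combs:** The wide, fine and medium combs are in the slots at y +78, +26 and −26 mm. I stopped lowering each when it met the slot floor. The last pictures show all three upright, aligned with their slots, handles to the front.
- **Final checks:** The gripper is open and clear of everything, and the jar, cup, dispenser and spoon rest look unmoved. The wrist-pose numbers and the pictures disagreed by about 1 mm sideways, so I trusted the pictures for the final slot alignment.

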